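Clamp a stuffed board in its soldering carrier and turn it over

TASK

Get the stuffed circuit board ready for soldering from below: lay it, parts up, in the open hinged carrier, shut the lid over it and press until the catch snaps, then turn the whole shut carrier over and leave it lying flat on the blue mat, solder side up. Do not let the carrier drop or topple over, and leave the other things on the bench where they are.

Things in the scene. Friction and masses are not known exactly. Their poses are not given: they have to be found in the camera images.
- carrier: Lower half of a loose dark grey clamshell soldering carrier, 150 x 62 mm, 20 mm thick (lid 16 mm more: shut, a block 150 x 62 x 36 mm, about 0.4 kg, flat sides and ends, grip it hard across the 62 mm over both halves). Origin: centre of its underside. +x from hinge end (-75 mm) to catch end (+75 mm), +y across, +z out of the open side. Starts on bare bench, hinge end towards about world +y.
- pocket (a point): Centre of the board's seat in the carrier, where the board's origin belongs (carrier frame 0, 0, 5.5 mm). Pocket 99 (x) x 52 mm (y), open above, walls up to z = 20 mm; all round it a ledge 8 mm wide at z = 8 mm carries the board's rim; inside that it is open right through (84 x 36 mm), so the solder side shows once turned over.
- lid (a joint): Angle of the lid, rad: 0 shut, 1.7 to 1.95 at the start, stop at 2.0. Hinge line across the width at carrier x = -75, z = 20 mm. Stiff, damped hinge (about 0.03 N m): push it over from outside; past about 1.2 rad it may sink by itself, and it rests ajar on the catch at 0.056 (edge 8 mm high) until pressed. It cannot shut on a board that is not down on its ledge.
- lid_edge (a point): Middle of the lid's outer edge at the catch end: 150 mm from the hinge line along the lid, 16 mm out from its inner face; the lid is a frame 150 x 62 x 16 mm with a clear window. Shut: carrier frame 75, 0, 36 mm. Steadily pressing down (7 to 9 N) on its top within 25 mm of this edge, until the edge drops 8 mm, snaps it shut; it then stays shut (about 9 N to pull open).
- catch_end (a point): Centre of the shut carrier's catch end face (carrier frame 75, 0, 18 mm). A steel spring catch 20 mm wide stands 7 mm out from this end, on the lower half.
- hinge_end (a point): Centre of the shut carrier's flat hinge end face (carrier frame -75, 0, 18 mm). The shut carrier stands steadily on this face (62 x 36 mm), 150 mm tall, so it can be turned over in two quarter turns with a fresh grip between.
- board: Loose green circuit board 92 (x) x 45 x 3 mm, about 0.1 kg, lying parts up on the mat. Origin: under its centre at the tips of the 2.5 mm leads; board z = 2.5 to 5.5 mm. Fits the pocket either way round with 3.5 mm play a side. Its other parts, up to z = 19.5 mm, stand along the long edges (|y| over 15 mm, |x| 18 to 40 mm).
- transformer (a point): Top centre of the transformer, a block 30 mm (board x) by 26 mm (board y) on the board's centre, from board z = 5.5 to 23.5 mm (this point). The place to grip: across its 30 mm, along board x, the fingers find free board on both sides; fingers across board y would meet the pocket's walls.
- mat: Blue silicone mat fixed on the bench, 240 mm along its x, 260 mm along its y, 3 mm thick. Origin: centre of its underside.
- spool: Grey solder spool standing on its flange, 54 mm across, 38 mm high. Origin: centre of its underside. A bystander.
- flux_bottle: White flux bottle, 42 mm across, 122 mm high with its needle. Origin: centre of its underside. A bystander.
- screwdriver: Black-handled screwdriver lying along its x axis, 170 mm long, handle 26 mm thick. Origin: on the bench under its middle. A bystander.
- bit_rack: Small rack of steel driver bits, 70 x 32 mm, 28 mm high. Origin: centre of its underside. A bystander.
- side_cutters: Side cutters lying along their x axis, about 110 mm long, 11 mm high. Origin: on the bench under the joint. A bystander.
Things that resemble listed ones, but are neither listed nor needed, are in the scene too. Leave any pink or purple look-alike of the board alone. What is shaped like the carrier but orange is not meant.

How it is judged:
By the outcome, as a careful person would: the job done as asked, in the order asked, and still so for the second after the job is handed in, with the robot touching nothing.
It also fails if it takes over 72 s, if anything falls off the work surface, if the arm or the gripper's body presses on something with over 40 N, if the wrist force passes 120 N, or if a joint passes its speed limit or range.

ROBOT

A 6-joint arm with a two-finger parallel gripper is mounted at the origin on the work surface. World frame = base frame: x ahead of the robot, y to its left, z up, the work surface at z = 0. Lengths are in m, angles in rad, forces in N, time in s.
With the tool pointing down it reaches from about 0.3 to 0.75 m from the base axis. Payload 8.5 kg.
Tool frame: the origin (TCP) lies at the very end of the fingers, on their centre line; the grasp point (between the pads) lies 19 mm behind it; z points along the fingers, y is the line along which they close (so a half turn about z gives the same grasp; the last joint's range is limited). The gripper opens to 85 mm and grips with 20 to 120 N. Pads are 22 mm wide; open, the fingers measure 114 mm over their backs; the gripper's body (76 mm by 85 mm) begins 54 mm behind the grasp point. The pads swing forward as they close: fully open they stand 13 mm farther back than shut.
Start: joints at [0.903, 0.381, 1.297, -0, 1.464, -0.215], TCP at [0.241, 0.495, 0.231] pointing down, gripper open.
Joint ranges: [-3.11, 3.11], [-0.89, 2.33], [0.22, 2.48], [-1.42, 4.56], [0.17, 2.85], [-2.88, 2.88]. Speed limits (rad/s): [2.39, 2.39, 3.14, 3.14, 3.14, 3.14].

INTERFACE

Orientations are given as a 3x3 rotation matrix whose columns are the frame's x, y, z axes.
In Python, from cell import env, optics gives the robot as it stands.
- The arm moves only by the tool arm_command, never from a script. Its arguments are lists of equal length, an entry for each row: "claw": the opening, from 0 (shut) to 1 (fully open); "slide": the shift along the tool's x, y, z scaled (see below), a list of three; "turn": the turn about the tool's z scaled (see below). In form: {"claw": [claw, ...], "slide": [[x, y, z], ...], "turn": [turn, ...]}. A call has 1 to 10 rows; each row is the pose to reach, as a shift and turn from the pose commanded when the call began, along the tool's axes at that moment; what a row does not reach only later rows make up. The controller multiplies each number of a shift by 10 cm and each number of a turn by 90 degrees. A row lasts 1/10 s, in which the tool goes at most 50 mm and 8.59 degrees, less where a joint would pass 70% of its speed; a pose out of reach is approached as far as the arm can. A call with a number of a shift or a turn outside -1 to 1 is refused whole. A call with a gripper value outside its range is refused whole. The fingers move at their own pace and stop on an object; the grip force is fixed at half the most. Time passes only in rows, so rows that repeat a pose let the fingers close. It gives the time, the measured TCP pose, the force, the opening and the grip force at its end, in the units of the state.
- env.read_state(): the state, without advancing time (a new reading comes with each control period).
- optics.read_camera(name): name is "side" or "top" or "wrist"; returns a dict with "pixels" (480x640x3 uint8, red, green, blue), "z_map" (480x640 float32, m along the optical axis (not along the pixel's ray), 0 where there is no reading), "fov_y" (degrees; the focal length in pixels is half the picture's height over the tangent of half this angle, whatever the lens; pixels are square), "cx", "cy" (the principal point, pixels), "world_to_cam" (4x4, takes a point from world to camera coordinates). Camera axes: x right, y down, z forward; pixel columns grow to the right and rows downward; lengths in m; the calibration is good to about 2 mm. The wrist camera is an equidistant fisheye: a pixel r from the principal point sees the ray r / f radians off the axis. A picture is of the moment at which its call begins.
- env.hand_in(): hands the job in; it is judged then, once.
The state is a dict: "t": time; "q": joint angles; "qd": joint speeds; "joint_torque": joint torques, N m; "ee_pos": TCP position; "ee_rot": TCP orientation; "ft_force": force on the tool from outside, world axes, zero at the start; "ft_torque": the same for the moment, N m; "finger_gap": finger opening in m; "grip_force": force on a finger pad.
Only numpy, scipy, OpenCV 4.12 (cv2) and the standard library are available. Lean on these libraries where they do the work, as an engineer would, in place of code of your own. Each camera call takes 0.05 s, during which the arm holds its last target. There are 200 camera calls.

## Working session

There is one attempt and no reset: what is moved stays moved. The work goes in short steps, Python scripts to look and compute and a tool call to move; the robot and the scene stay as the last step left them, time stands still between calls to the robot, and variables do not carry over. Pictures are saved under pics/ and viewed, at most 10 in all, crops included, and the job is handed in when it is done.

Besides the shell and the picture viewer there is one more tool, called after "Emit:" by a JSON object that holds its "api" and its "payload", one argument or row to a line. arm_command: Moves the arm, as the interface text tells. Shifts and turns lie within -1 to 1; 1 stands for 10 cm of shift or 90 degrees of turn. Its arguments: {"type":"object","properties":{"claw":{"type":"array"},"slide":{"type":"array"},"turn":{"type":"array"}},"required":["claw","slide","turn"]}

```bash
mkdir -p pics; ls; cat > h.py <<'E'
import numpy as np, cv2
from cell import env, optics
def cam(n):
    c=optics.read_camera(n); c['f']=240/np.tan(np.radians(c['fov_y'])/2); return c
def save(c,name,crop=None,k=1):
    im=cv2.cvtColor(c['pixels'],cv2.COLOR_RGB2BGR)
    if crop: a,b,w,h=crop; im=im[b:b+h,a:a+w]
    if k!=1: im=cv2.resize(im,None,fx=k,fy=k,interpolation=cv2.INTER_CUBIC)
    cv2.imwrite('pics/'+name+'.png',im)
def ray(c,u,v):
    d=np.array([(u-c['cx'])/c['f'],(v-c['cy'])/c['f'],1.]); T=np.linalg.inv(c['world_to_cam'])
    return T[:3,3],T[:3,:3]@d
def plane(c,u,v,z):
    o,d=ray(c,u,v); return o+d*(z-o[2])/d[2]
def cloud(c):
    v,u=np.mgrid[:480,:640]; z=c['z_map']
    p=np.stack([(u-c['cx'])/c['f']*z,(v-c['cy'])/c['f']*z,z],-1); T=np.linalg.inv(c['world_to_cam'])
    w=p@T[:3,:3].T+T[:3,3]; w[z==0]=np.nan; return w
E
python3 - <<'E'
from h import *
for n in('top','side'):
    c=cam(n); save(c,n+'0'); T=np.linalg.inv(c['world_to_cam']); print(n,c['fov_y'],T[:3,3].round(3),T[:3,2].round(3)); np.save(n+'0.npy',cloud(c))
s=env.read_state(); print(s['t'],s['ee_pos'],s['ee_rot'].round(3) if hasattr(s['ee_rot'],'round') else s['ee_rot'],s['finger_gap'])
E
```

```text
pics
top 53.438877440300914 [ 0.414 -0.026  1.216] [ 0.081 -0.031 -0.996]
side 51.00178278688749 [ 0.086 -0.74   0.843] [ 0.357  0.627 -0.692]
0.1 [0.24044462 0.4943509  0.23077537] [[-0.899  0.437 -0.001]
 [ 0.437  0.899 -0.001]
 [ 0.    -0.001 -1.   ]] 0.08550322412683657
```

View pics/top0.png

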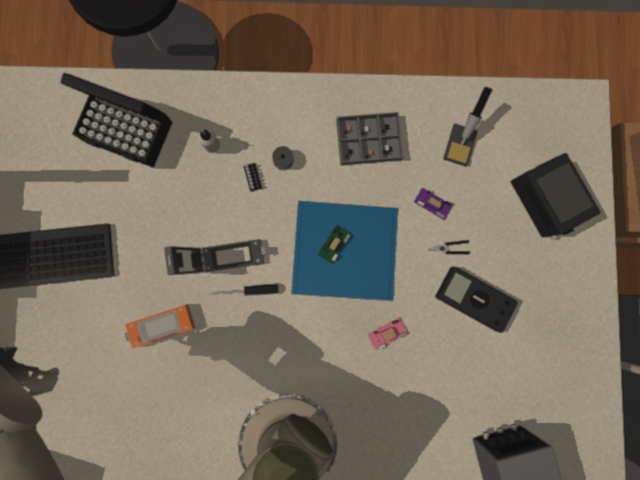

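View pics/side0.png

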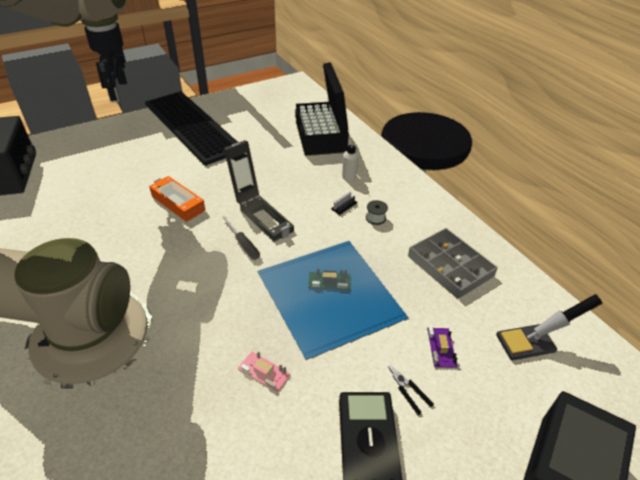

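Top view: the green board is at (336,243) on the mat. Look-alikes are pink (389,333) and purple (434,203). The dark grey carrier is at (230,256) with its lid open toward the left (world +y), and the orange one is at (160,327). I choose green and dark grey and check both in a crop.

```bash
python3 - <<'E'
from h import *
c=cam('top'); im=c['pixels']; W=cloud(c)
save(c,'crop1',(160,190,200,120),4)
hsv=cv2.cvtColor(im,cv2.COLOR_RGB2HSV)
def rep(name,m,z):
    n,l,st,ce=cv2.connectedComponentsWithStats(m.astype(np.uint8)); i=1+np.argmax(st[1:,4])
    p=np.argwhere(l==i)[:,::-1].astype(np.float32)
    q=np.array([plane(c,u,v,z)[:2] for u,v in p]); r=cv2.minAreaRect((q*1000).astype(np.float32))
    print(name,st[i],r, cv2.boxPoints(r).round(0).tolist())
blue=(hsv[...,0]>95)&(hsv[...,0]<115)&(hsv[...,1]>150); rep('mat',blue,.003)
R=np.zeros(im.shape[:2],bool); R[215:275,310:365]=1
g=R&~blue; 
# height-based masks
Z=W[...,2]
print('mat z',np.nanmedian(Z[blue]))
gr=(hsv[...,0]>40)&(hsv[...,0]<85)&(hsv[...,1]>90)&R; rep('board',gr,.0085)
t=R&(hsv[...,0]>12)&(hsv[...,0]<32)&(hsv[...,1]>60)&(im[...,0]>110); rep('trafo',t,.0265)
h=R&(Z>.0225); rep('high',h,.0265)
R2=np.zeros_like(R); R2[235:280,160:285]=1
k=R2&(Z>.012)&(Z<.03); rep('carr',k,.02)
k=R2&(Z>.04); rep('lid',k,.02); P=W[k]; print(P.min(0),P.max(0))
E
```

```text
mat [ 293  202  104   97 8188] ((481.75146484375, -139.37466430664062), (253.02175903320312, 231.94593811035156), 86.65895080566406) [[359.0, -259.0], [590.0, -272.0], [605.0, -20.0], [373.0, -6.0]]
mat z 0.0025747864089682437
board [319 225  30  38 316] ((496.704345703125, -111.00472259521484), (42.266170501708984, 89.37390899658203), 58.046112060546875) [[448.0, -105.0], [523.0, -153.0], [546.0, -117.0], [470.0, -69.0]]
trafo [330 238  10  12  59] ((496.8211669921875, -110.5909423828125), (11.8147554397583, 29.32426643371582), 56.772308349609375) [[481.0, -107.0], [506.0, -124.0], [512.0, -114.0], [488.0, -98.0]]
high [328 236  14  15 121] ((496.15911865234375, -110.96647644042969), (25.685768127441406, 30.02492332458496), 56.82920837402344) [[477.0, -114.0], [502.0, -130.0], [516.0, -108.0], [491.0, -92.0]]
carr [198 239  66  34 751] ((464.098388671875, 146.33859252929688), (62.16809844970703, 158.7531280517578), 9.251389503479004) [[421.0, 220.0], [446.0, 63.0], [508.0, 73.0], [482.0, 230.0]]
lid [164 246  37  29 907] ((452.4383544921875, 268.0679931640625), (71.73748016357422, 86.63288879394531), 4.952432632446289) [[413.0, 308.0], [420.0, 222.0], [492.0, 228.0], [484.0, 314.0]]
[0.4159437  0.21634676 0.04021967] [0.48100392 0.2741688  0.17003288]
```

View pics/crop1.png

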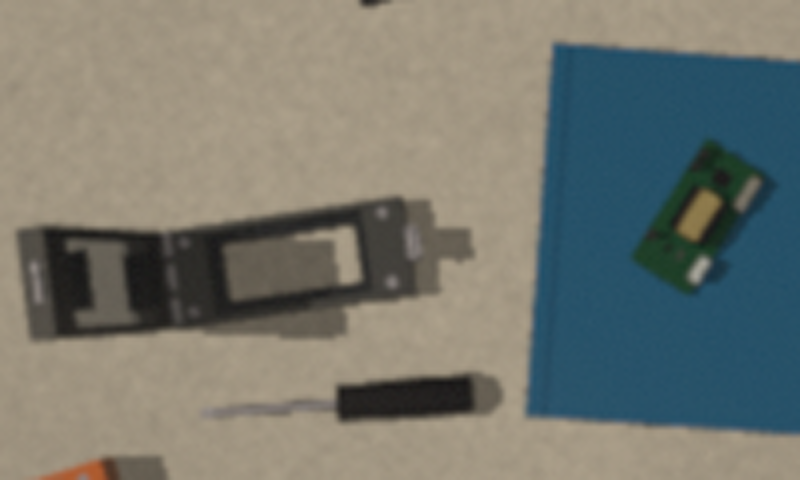

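The crop shows the green board at crop (698,215) with its transformer. The dark grey carrier's pocket is at (295,262), the catch at (415,240) and the raised lid at the left. The 30 x 25.7 mm transformer and the 62 mm carrier width match the given sizes. The choice stands, so I move above the board.

Emit:
{"api": "arm_command", "payload": {
  "claw": [1,1,1,1,1,1,1,1,1,1],
  "slide": [
    [-0.99,-0.865,0],
    [-0.99,-0.865,0],
    [-0.99,-0.865,0],
    [-0.99,-0.865,0],
    [-0.99,-0.865,0],
    [-0.99,-0.865,0],
    [-0.99,-0.865,0],
    [-0.99,-0.865,0],
    [-0.99,-0.865,0],
    [-0.99,-0.865,0]
  ],
  "turn": [0.95,0.95,0.95,0.95,0.95,0.95,0.95,0.95,0.95,0.95]
}}

```text
t: 1.15
ee_pos: [0.2917, 0.3734, 0.2311]
ee_rot: [[0.371, 0.929, -0.0], [0.929, -0.371, -0.0], [-0.0, -0.0, -1.0]]
ft_force: [0.1, -0.3, 0.5]
finger_gap: 0.0853
grip_force: 0.0
```

```bash
cat >> h.py <<'E'
def yaw(s): R=np.array(s['ee_rot']); return np.degrees(np.arctan2(R[1,1],R[0,1]))
def st():
    s=env.read_state(); print('t %.1f'%s['t'],'pos',np.round(s['ee_pos'],4),'yaw %.1f'%yaw(s),'tilt',np.round(np.array(s['ee_rot'])[:2,2],3),'F',np.round(s['ft_force'],1),'gap %.4f grip %.1f'%(s['finger_gap'],s['grip_force'])); return s
def to(x,y,z,yw=None):
    s=env.read_state(); R=np.array(s['ee_rot']); d=R.T@(np.array([x,y,z])-s['ee_pos'])*10
    a=0 if yw is None else -((yw-yaw(s)+180)%360-180)/90
    print('-> slide',d.round(3),'turn %.3f'%a)
E
python3 -c "
from h import *
s=st();print(np.round(s['q'],2)); to(.4965,-.111,.12,-32.8)"
```

```text
t 1.1 pos [0.2917 0.3734 0.2311] yaw -21.8 tilt [-0. -0.] F [ 0.1 -0.3  0.5] gap 0.0853 grip 0.0
[0.66 0.25 1.5  0.   1.4  1.04]
-> slide [-3.737  3.7    1.112] turn 0.122
```

Emit:
{"api": "arm_command", "payload": {
  "claw": [1,1,1,1],
  "slide": [
    [-0.934,0.925,0.2],
    [-0.934,0.925,0.2],
    [-0.934,0.925,0.2],
    [-0.934,0.925,0.2]
  ],
  "turn": [0,0,0,0]
}}

```text
t: 1.55
ee_pos: [0.3446, 0.2501, 0.2107]
ee_rot: [[0.37, 0.929, -0.001], [0.929, -0.37, -0.001], [-0.001, -0.001, -1.0]]
ft_force: [-0.2, 0.3, 0.0]
finger_gap: 0.0852
grip_force: 0.0
```

Emit:
{"api": "arm_command", "payload": {
  "claw": [1,1,1,1],
  "slide": [
    [-0.934,0.925,0.2],
    [-0.934,0.925,0.2],
    [-0.934,0.925,0.2],
    [-0.934,0.925,0.2]
  ],
  "turn": [0,0,0,0]
}}

```text
t: 1.95
ee_pos: [0.3968, 0.1298, 0.1908]
ee_rot: [[0.369, 0.929, -0.001], [0.929, -0.369, -0.0], [-0.001, -0.001, -1.0]]
ft_force: [-0.0, 0.7, -0.4]
finger_gap: 0.0854
grip_force: 0.0
```

Emit:
{"api": "arm_command", "payload": {
  "claw": [1,1,1,1],
  "slide": [
    [-0.934,0.925,0.3],
    [-0.934,0.925,0.3],
    [-0.934,0.925,0.3],
    [-0.934,0.925,0.3]
  ],
  "turn": [0,0,0,0]
}}

```text
t: 2.35
ee_pos: [0.4488, 0.0094, 0.1605]
ee_rot: [[0.368, 0.93, -0.001], [0.93, -0.368, 0.0], [-0.0, -0.001, -1.0]]
ft_force: [0.2, 1.3, -0.0]
finger_gap: 0.0856
grip_force: 0.0
```

Emit:
{"api": "arm_command", "payload": {
  "claw": [0.6,0.6,0.6,0.6,0.6,0.6],
  "slide": [
    [-0.934,0.925,0.41],
    [-0.934,0.925,0.41],
    [-0.934,0.925,0.41],
    [-0.934,0.925,0.41],
    [-0.934,0.925,0.41],
    [-0.934,0.925,0.41]
  ],
  "turn": [0.122,0.122,0.122,0.122,0.122,0.122]
}}

```text
t: 2.95
ee_pos: [0.4994, -0.1077, 0.1208]
ee_rot: [[0.535, 0.845, 0.0], [0.845, -0.535, 0.0], [0.0, -0.0, -1.0]]
ft_force: [-0.1, 0.0, 0.5]
finger_gap: 0.0511
grip_force: 0.0
```

```bash
python3 - <<'E'
from h import *
s=st(); c=cam('wrist'); save(c,'w1'); T=np.linalg.inv(c['world_to_cam']); print(c['fov_y'],c['cx'],c['cy'],T.round(3)); to(.4965,-.111,.009,-32.8)
E
```

```text
t 3.0 pos [ 0.4994 -0.1077  0.1208] yaw -32.3 tilt [0. 0.] F [-0.1  0.   0.5] gap 0.0511 grip 0.0
65.70646984690485 321.69944028791326 238.8926480684403 [[ 0.845 -0.506 -0.172  0.542]
 [-0.534 -0.801 -0.271 -0.038]
 [-0.     0.321 -0.947  0.264]
 [ 0.     0.     0.     1.   ]]
-> slide [-0.043 -0.008  1.119] turn 0.005
```

View pics/w1.png

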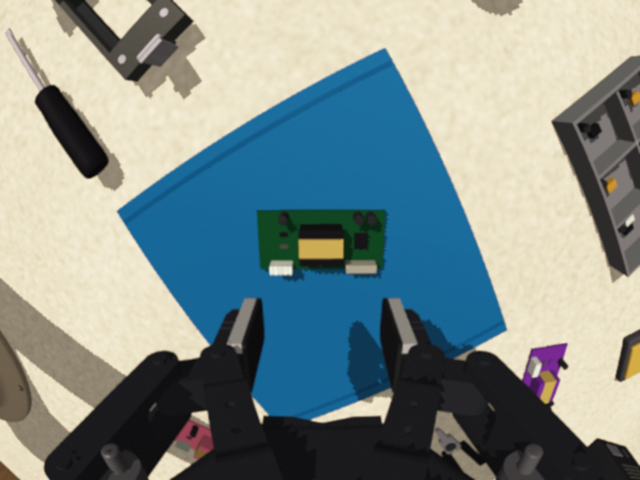

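The wrist view shows the board square to the gripper at (322,240), with the transformer's yellow top at (321,249). I measure it with the fisheye model.

```bash
cat >> h.py <<'E'
def fray(c,u,v):
    a,b=u-c['cx'],v-c['cy']; r=np.hypot(a,b)+1e-9; t=r/c['f']; d=np.array([a/r*np.sin(t),b/r*np.sin(t),np.cos(t)])
    T=np.linalg.inv(c['world_to_cam']); return T[:3,3],T[:3,:3]@d
def fplane(c,u,v,z):
    o,d=fray(c,u,v); return o+d*(z-o[2])/d[2]
def blob(c,m,z,f=fplane):
    n,l,s,ce=cv2.connectedComponentsWithStats(m.astype(np.uint8)); i=1+np.argmax(s[1:,4])
    q=np.array([f(c,u,v,z)[:2]*1000 for v,u in np.argwhere(l==i)],np.float32); r=cv2.minAreaRect(q); print(s[i],np.round(r[0],1),np.round(r[1],1),round(r[2],1)); return r,q
E
python3 - <<'E'
from h import *
c=cam('wrist'); im=c['pixels']; h=cv2.cvtColor(im,cv2.COLOR_RGB2HSV)
R=np.zeros(h.shape[:2],bool); R[195:285,240:405]=1
blob(c,R&(h[...,0]>12)&(h[...,0]<32)&(h[...,1]>90)&(im[...,0]>120),.0265)
blob(c,R&~((h[...,0]>95)&(h[...,0]<115)&(h[...,1]>150)),.0085)
g=R&(h[...,0]>40)&(h[...,0]<88)&(h[...,1]>80);blob(c,g,.0085)
E
```

```text
[298 239  45  20 885] [ 494.4 -111.9] [13.8 30.2] 57.7
[ 257  209  129   68 7809] [ 493.4 -114.4] [51.7 92.7] 58.3
[ 257  210  128   59 4448] [ 494.9 -111.8] [44.9 91.7] 58.0
```

Emit:
{"api": "arm_command", "payload": {
  "claw": [0.6,0.6,0.6,0.6,0.6],
  "slide": [
    [-0.054,-0.014,0.4],
    [-0.054,-0.014,0.7],
    [-0.054,-0.014,0.95],
    [-0.054,-0.014,0.95],
    [-0.054,-0.014,0.95]
  ],
  "turn": [0,0,0,0,0]
}}

```text
t: 3.55
ee_pos: [0.4958, -0.1129, 0.0262]
ee_rot: [[0.536, 0.845, 0.0], [0.845, -0.536, -0.0], [0.0, 0.001, -1.0]]
ft_force: [-0.2, -0.2, -0.0]
finger_gap: 0.0511
grip_force: 0.0
```

```bash
python3 -c "
from h import *
s=st(); to(.4953,-.1115,.0095,-32.2)"
```

```text
t 3.5 pos [ 0.4958 -0.1129  0.0262] yaw -32.4 tilt [ 0. -0.] F [-0.2 -0.2 -0. ] gap 0.0511 grip 0.0
-> slide [ 0.009 -0.012  0.167] turn -0.002
```

Emit:
{"api": "arm_command", "payload": {
  "claw": [0.6,0.6,0.6,0,0,0,0,0,0,0],
  "slide": [
    [0,0,0.1],
    [0,0,0.165],
    [0,0,0.165],
    [0,0,0.165],
    [0,0,0.165],
    [0,0,0.165],
    [0,0,0.165],
    [0,0,0.165],
    [0,0,0.165],
    [0,0,0.165]
  ],
  "turn": [0,0,0,0,0,0,0,0,0,0]
}}

```text
t: 4.55
ee_pos: [0.4958, -0.1135, 0.0092]
ee_rot: [[0.536, 0.844, 0.001], [0.844, -0.536, -0.0], [0.0, 0.001, -1.0]]
ft_force: [0.4, -0.5, 5.8]
finger_gap: 0.0289
grip_force: 60.3
```

Emit:
{"api": "arm_command", "payload": {
  "claw": [0,0,0,0,0,0],
  "slide": [
    [0,0,-0.2],
    [0,0,-0.5],
    [0,0,-1],
    [0.3,-0.35,-1],
    [0.585,-0.711,-1],
    [0.585,-0.711,-1]
  ],
  "turn": [0,0,0,0,0,0]
}}

```text
t: 5.15
ee_pos: [0.4642, -0.0218, 0.1088]
ee_rot: [[0.533, 0.846, -0.003], [0.846, -0.533, 0.002], [-0.0, -0.003, -1.0]]
ft_force: [0.6, -1.3, -0.5]
finger_gap: 0.0286
grip_force: 59.7
```

Emit:
{"api": "arm_command", "payload": {
  "claw": [0,0,0,0],
  "slide": [
    [0.3,-0.35,-0.1],
    [0.585,-0.711,-0.2],
    [0.585,-0.711,-0.2],
    [0.585,-0.711,-0.2]
  ],
  "turn": [0,0,0,0]
}}

```text
t: 5.55
ee_pos: [0.4382, 0.062, 0.1289]
ee_rot: [[0.535, 0.845, 0.0], [0.845, -0.535, -0.0], [-0.0, 0.0, -1.0]]
ft_force: [0.2, -0.5, -1.7]
finger_gap: 0.0283
grip_force: 59.8
```

Emit:
{"api": "arm_command", "payload": {
  "claw": [0,0,0,0,0,0,0,0],
  "slide": [
    [0.3,-0.35,0],
    [0.585,-0.711,0],
    [0.585,-0.711,0],
    [0.585,-0.711,0],
    [0.585,-0.711,0],
    [0.585,-0.711,0],
    [0.585,-0.711,0],
    [0.585,-0.711,0]
  ],
  "turn": [0.1,0.2,0.3,0.4,0.5,0.54,0.54,0.54]
}}

```text
t: 6.35
ee_pos: [0.41, 0.1484, 0.1285]
ee_rot: [[0.987, 0.158, -0.0], [0.158, -0.987, -0.0], [-0.0, 0.0, -1.0]]
ft_force: [-0.1, -0.1, -0.5]
finger_gap: 0.0286
grip_force: 59.8
```

```bash
python3 - <<'E'
from h import *
s=st(); c=cam('wrist'); save(c,'w2')
T=np.linalg.inv(c['world_to_cam']); print(T[:3,3].round(3)); to(.4637,.149,.06,-80.75)
E
```

```text
t 6.3 pos [0.41   0.1484 0.1285] yaw -80.9 tilt [-0. -0.] F [-0.1 -0.1 -0.5] gap 0.0286 grip 59.8
[0.49  0.161 0.272]
-> slide [0.532 0.081 0.686] turn -0.002
```

View pics/w2.png

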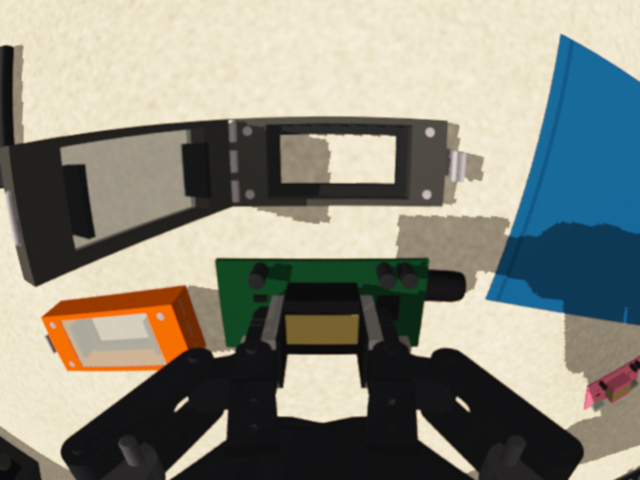

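The wrist view shows the carrier's pocket around (340,160), the catch end edge near u=446 and the hinge near u=232. The held board is level at (322,300). I measure the carrier edges.

```bash
python3 - <<'E'
from h import *
c=cam('wrist'); g=cv2.cvtColor(c['pixels'],cv2.COLOR_RGB2GRAY).astype(int)
np.set_printoptions(linewidth=220)
for u in (250,290,340,380,420): print('col',u,[ (v,g[v,u]) for v in range(112,212) if abs(g[v+1,u]-g[v-1,u])>25])
for v in (126,135,190,198): print('row',v,[(u,g[v,u]) for u in range(225,460) if abs(g[v,u+1]-g[v,u-1])>25])
P=lambda u,v,z:(fplane(c,u,v,z)*1000)[:2].round(1)
print('far edge',[P(u,v,.02) for u,v in((250,120),(440,121))])
m=(g<140); R=np.zeros_like(m); R[112:215,240:450]=1
blob(c,m&R,.02)
# screws
s=(g>130)&R; n,l,st_,ce=cv2.connectedComponentsWithStats(s.astype(np.uint8))
for i in range(1,n):
    if 20<st_[i,4]<120: print('screw',ce[i].round(1),st_[i,4],P(*ce[i],.02))
W=c['z_map']; 
hole=(g>100)&R; 
# ray-to-world from depth assumed along axis
v,u=np.mgrid[:480,:640]; pts=[]
for vv in range(112,212):
    for uu in range(236,450):
        o,d=fray(c,uu,vv); T=c['world_to_cam']; k=T[2,:3]@d; z=W[vv,uu]
        if z>0:
            p=o+d*z/k
            if .015<p[2]<.026: pts.append(p)
pts=np.array(pts)*1000; r=cv2.minAreaRect(pts[:,:2].astype(np.float32)); print(len(pts),np.median(pts[:,2]),np.round(r[0],1),np.round(r[1],1),r[2],cv2.boxPoints(r).round(0).tolist())
E
```

```text
col 250 [(116, np.int64(229)), (117, np.int64(197)), (118, np.int64(137)), (119, np.int64(92)), (127, np.int64(84)), (134, np.int64(85)), (135, np.int64(61)), (188, np.int64(50)), (189, np.int64(70)), (190, np.int64(95)), (198, np.int64(87)), (199, np.int64(63)), (204, np.int64(43)), (205, np.int64(67)), (206, np.int64(142)), (207, np.int64(208))]
col 290 [(115, np.int64(218)), (116, np.int64(164)), (117, np.int64(102)), (123, np.int64(61)), (124, np.int64(39)), (133, np.int64(40)), (134, np.int64(82)), (135, np.int64(124)), (181, np.int64(137)), (182, np.int64(115)), (183, np.int64(66)), (184, np.int64(26)), (204, np.int64(49)), (205, np.int64(78)), (206, np.int64(111))]
col 340 [(115, np.int64(216)), (116, np.int64(157)), (117, np.int64(97)), (123, np.int64(57)), (133, np.int64(64)), (134, np.int64(117)), (135, np.int64(188)), (136, np.int64(229)), (181, np.int64(215)), (182, np.int64(167)), (183, np.int64(90)), (184, np.int64(38)), (198, np.int64(48)), (199, np.int64(68)), (204, np.int64(95)), (205, np.int64(147)), (206, np.int64(202)), (207, np.int64(229))]
col 380 [(115, np.int6
[... 2311 characters left out ...]
nt64(47)), (232, np.int64(74)), (233, np.int64(97)), (239, np.int64(78)), (240, np.int64(60)), (252, np.int64(76)), (253, np.int64(59)), (423, np.int64(98)), (424, np.int64(127)), (425, np.int64(155)), (428, np.int64(155)), (429, np.int64(128)), (430, np.int64(99)), (442, np.int64(85)), (443, np.int64(110)), (444, np.int64(134)), (453, np.int64(159)), (454, np.int64(189))]
far edge [array([481.5, 208.8]), array([503.2,  80.7])]
[  240   117   210    98 14120] [459.9 139.8] [ 67.8 148.3] 9.3
screw [429.8 131.7] 72 [494.2  86.5]
screw [426.7 194. ] 65 [450.6  79.4]
8429 20.8060137487312 [462.8 140.9] [ 62.8 152.8] 9.133545875549316 [[420.0, 211.0], [444.0, 60.0], [506.0, 70.0], [482.0, 221.0]]
```

```bash
python3 - <<'E'
from h import *
c=cam('wrist'); g=cv2.cvtColor(c['pixels'],cv2.COLOR_RGB2GRAY).astype(int)
P=lambda u,v,z:(fplane(c,u,v,z)*1000)[:2]
for v in(150,160,170): print('row',v,[(u,g[v,u]) for u in list(range(262,300))+list(range(385,460)) if abs(g[v,u+1]-g[v,u-1])>25])
a,b=P(447.5,130,.02),P(443.7,194,.02); d=(b-a)/np.linalg.norm(b-a); ang=np.degrees(np.arctan2(d[1],d[0])); print('catch',a,b,ang)
X=np.array([np.cos(np.radians(-80.8)),np.sin(np.radians(-80.8))]); Y=np.array([-X[1],X[0]])
print('catch s',a@X-75,b@X-75)
print('hole L/R',P(279.8,135,0)@X,P(396.5,135,0)@X, 'T/B',P(340,134,.008)@Y,P(340,134,.0)@Y,P(340,182.7,.0)@Y)
print('far edges top',[P(u,v,.02)@Y for u,v in((250,118),(290,116.5),(340,116.5),(380,117.3),(420,119.3))],'near bottom',[P(u,205.5,.0)@Y for u in(290,340,380,420)])
for p in((463.7,148.9),): print(np.dot(p,X),np.dot(p,Y))
# board in hand: green rect at height
im=c['pixels'];h=cv2.cvtColor(im,cv2.COLOR_RGB2HSV); R=np.zeros(g.shape,bool); R[250:352,205:440]=1
s=env.read_state(); z=s['ee_pos'][2]-.0007; r,q=blob(c,R&(h[...,0]>40)&(h[...,0]<88)&(h[...,1]>80),z); print(s['ee_pos'], 'far row edge',[P(u,259.5,z) for u in(230,410)],'ends',P(217,262,z),P(428.5,262,z))
E
```

```text
row 150 [(279, np.int64(36)), (280, np.int64(70)), (281, np.int64(109)), (282, np.int64(132)), (394, np.int64(223)), (395, np.int64(182)), (396, np.int64(108)), (397, np.int64(49)), (449, np.int64(82)), (450, np.int64(103)), (451, np.int64(123)), (453, np.int64(146)), (458, np.int64(167)), (459, np.int64(189))]
row 160 [(279, np.int64(26)), (280, np.int64(59)), (281, np.int64(106)), (282, np.int64(132)), (394, np.int64(218)), (395, np.int64(164)), (396, np.int64(85)), (397, np.int64(39)), (449, np.int64(76)), (450, np.int64(102)), (451, np.int64(138)), (452, np.int64(168)), (453, np.int64(193)), (456, np.int64(199)), (457, np.int64(174))]
row 170 [(280, np.int64(50)), (281, np.int64(95)), (282, np.int64(129)), (394, np.int64(216)), (395, np.int64(138)), (396, np.int64(52)), (448, np.int64(86)), (449, np.int64(116)), (450, np.int64(138)), (451, np.int64(158)), (452, np.int64(184)), (453, np.int64(204)), (455, np.int64(205)), (456, np.int64(185)), (457, np.int64(158))]
catch [498.1193271   74.13545476] [452.84090538  66.80765404] -170.80703275473223
catch s -68.54188629525848 -68.54751629507359
hole L/R -111.30313746618108 -26.068849607497153 T/B 497.57446250859704 497.2131329064087 461.04368271890047
far edges top [np.float64(510.02127044807236), np.float64(510.18408551606564), np.float64(510.0010628243072), np.float64(510.0198062868812), np.float64(509.85585738636155)] near bottom [np.float64(443.6980609753008), np.float64(443.59895430820956), np.float64(443.74585237449435), np.float64(444.1035607263214)]
-72.84768313666406 481.5413949616587
[ 216  259  214   89 8277] [410.6 148.1] [45.6 92.9] 9.5
[0.4097439  0.14880521 0.1286813 ] far row edge [array([426.33202701, 190.66463346]), array([438.49811921, 114.91624087])] ends [424.1815423  196.35321187] [438.5992318  106.40299684]
```

Emit:
{"api": "arm_command", "payload": {
  "claw": [0,0,0,0,0,0],
  "slide": [
    [0.3,0.06,0.1],
    [0.503,0.118,0.3],
    [0.503,0.118,0.6],
    [0.503,0.118,0.85],
    [0.503,0.118,0.85],
    [0.503,0.118,0.85]
  ],
  "turn": [-0.002,-0.002,-0.002,-0.002,-0.002,-0.002]
}}

```text
t: 7.1
ee_pos: [0.4613, 0.1453, 0.0443]
ee_rot: [[0.987, 0.16, -0.0], [0.16, -0.987, -0.0], [-0.0, 0.0, -1.0]]
ft_force: [0.8, -0.7, -1.1]
finger_gap: 0.0287
grip_force: 59.7
```

```bash
python3 - <<'E'
from h import *
s=st(); c=cam('wrist'); save(c,'w3',(200,60,400,300),2); to(.4615,.1448,.0117); c=cam('side'); save(c,'s3')
E
```

```text
t 7.1 pos [0.4613 0.1453 0.0443] yaw -80.8 tilt [-0. -0.] F [ 0.8 -0.7 -1.1] gap 0.0287 grip 59.7
-> slide [-0.004  0.005  0.332] turn 0.000
```

View pics/w3.png

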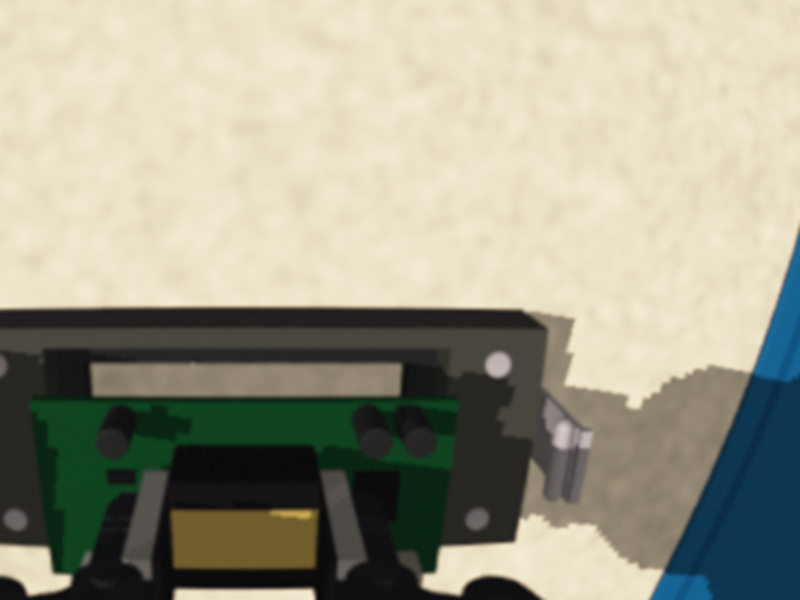

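The crop shows the board centred over the pocket lengthwise (board edges 30 to 458, pocket 42 to 450). I check the crosswise gap by ray.

```bash
python3 - <<'E'
from h import *
c=cam('wrist'); Y=np.array([.9871,.1599]);X=np.array([.1599,-.9871])
P=lambda u,v,z:(fplane(c,u,v,z)*1000)[:2]
print('board far edge',P(322,259.5,.0436)@Y,'mid',P(322,259.5,.0436)@Y-22.5,'wall far',P(322,234.5,.02)@Y,'mid',P(322,234.5,.02)@Y-26, 'outer',P(322,223.5,.02)@Y-31)
print('X board',P(216,261,.0436)@X,P(428.5,261,.0436)@X,'pocket',P(221.5,236,.02)@X,P(424.5,236,.02)@X)
E
```

```text
board far edge 501.88854864462536 mid 479.38854864462536 wall far 505.2911540176677 mid 479.2911540176677 outer 479.7573782061714
X board -115.18230763294865 -23.151025100880684 pocket -118.48243782637218 -19.01047824821089
```

Centred within about 0.5 mm, so I lower it gently.

Emit:
{"api": "arm_command", "payload": {
  "claw": [0,0,0,0,0,0,0],
  "slide": [
    [0,0.004,0.1],
    [0,0.004,0.2],
    [0,0.004,0.25],
    [0,0.004,0.28],
    [0,0.004,0.3],
    [0,0.004,0.32],
    [0,0.004,0.32]
  ],
  "turn": [0,0,0,0,0,0,0]
}}

```text
t: 7.95
ee_pos: [0.4613, 0.145, 0.012]
ee_rot: [[0.987, 0.159, 0.0], [0.159, -0.987, 0.0], [0.0, 0.0, -1.0]]
ft_force: [-1.3, -0.1, 0.1]
finger_gap: 0.0284
grip_force: 59.8
```

Emit:
{"api": "arm_command", "payload": {
  "claw": [0.55,0.55,0.55,0.55,0.55,0.55,0.55,0.55],
  "slide": [
    [0,0,0],
    [0,0,0],
    [0,0,0],
    [0,0,0],
    [0,0,-0.2],
    [0,0,-0.6],
    [0,0,-1],
    [0,0,-1]
  ],
  "turn": [0,0,0,0,0,0,0,0]
}}

```text
t: 8.75
ee_pos: [0.4633, 0.1452, 0.1162]
ee_rot: [[0.987, 0.159, 0.009], [0.159, -0.987, 0.001], [0.009, 0.001, -1.0]]
ft_force: [0.3, 0.0, -0.8]
finger_gap: 0.0471
grip_force: 0.0
```

```bash
python3 - <<'E'
from h import *
s=st(); c=cam('wrist'); save(c,'w4',(120,150,440,330),1.8)
E
```

```text
t 8.8 pos [0.4633 0.1452 0.1162] yaw -80.8 tilt [0.009 0.001] F [ 0.3  0.  -0.8] gap 0.0471 grip 0.0
```

View pics/w4.png

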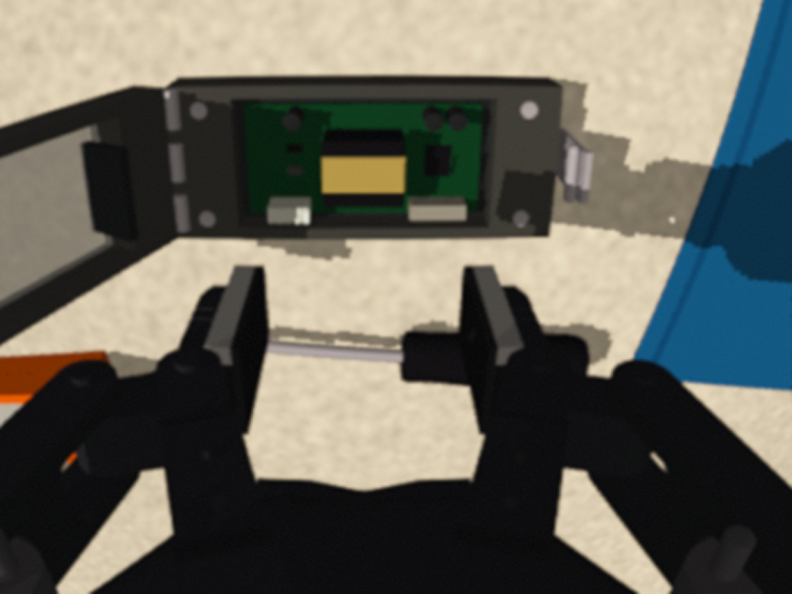

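The crop shows the board lying inside the pocket at (363,160), parts up and seated. Next I go over and behind the lid with closed fingers.

Emit:
{"api": "arm_command", "payload": {
  "claw": [0,0,0,0],
  "slide": [
    [0,0,-0.5],
    [0,0,-1],
    [0,0,-1],
    [0,0,-1]
  ],
  "turn": [0,0,0,0]
}}

```text
t: 9.2
ee_pos: [0.461, 0.1449, 0.2113]
ee_rot: [[0.987, 0.159, -0.0], [0.159, -0.987, -0.0], [-0.0, -0.0, -1.0]]
ft_force: [-1.1, 0.1, -0.2]
finger_gap: -0.0002
grip_force: 0.0
```

Emit:
{"api": "arm_command", "payload": {
  "claw": [0,0,0,0],
  "slide": [
    [0,-0.4,0],
    [0,-0.9,0],
    [0,-0.9,0],
    [0,-0.9,0]
  ],
  "turn": [0,0,0,0]
}}

```text
t: 9.6
ee_pos: [0.4459, 0.2343, 0.2098]
ee_rot: [[0.987, 0.161, -0.004], [0.161, -0.987, -0.001], [-0.004, 0.001, -1.0]]
ft_force: [-0.5, 0.0, 0.4]
finger_gap: -0.0003
grip_force: 0.0
```

Emit:
{"api": "arm_command", "payload": {
  "claw": [0,0,0,0],
  "slide": [
    [0,-0.45,0],
    [0,-0.9,0],
    [0,-0.9,0],
    [0,-0.9,0]
  ],
  "turn": [0,0,0,0]
}}

```text
t: 10.0
ee_pos: [0.4325, 0.3219, 0.2106]
ee_rot: [[0.987, 0.159, -0.002], [0.159, -0.987, -0.001], [-0.002, 0.001, -1.0]]
ft_force: [-0.2, -0.1, -0.1]
finger_gap: -0.0001
grip_force: 0.0
```

Emit:
{"api": "arm_command", "payload": {
  "claw": [0,0,0,0,0],
  "slide": [
    [0,0,0.4],
    [0,0,0.8],
    [0,0,0.9],
    [0,0,0.9],
    [0,0,0.9]
  ],
  "turn": [0,0,0,0,0]
}}

```text
t: 10.5
ee_pos: [0.4336, 0.3223, 0.1233]
ee_rot: [[0.987, 0.158, 0.002], [0.158, -0.987, 0.001], [0.002, -0.0, -1.0]]
ft_force: [-0.1, 0.7, 1.1]
finger_gap: 0.0001
grip_force: 0.0
```

```bash
python3 - <<'E'
from h import *
s=st(); X=np.array([.1599,-.9871]); print('s rel hinge',s['ee_pos'][:2]@X*1000+143.65)
c=cam('side'); save(c,'s5',(180,90,200,150),4)
E
```

```text
t 10.5 pos [0.4336 0.3223 0.1233] yaw -80.9 tilt [0.002 0.001] F [-0.1  0.7  1.1] gap 0.0001 grip 0.0
s rel hinge -105.1770301231895
```

View pics/s5.png

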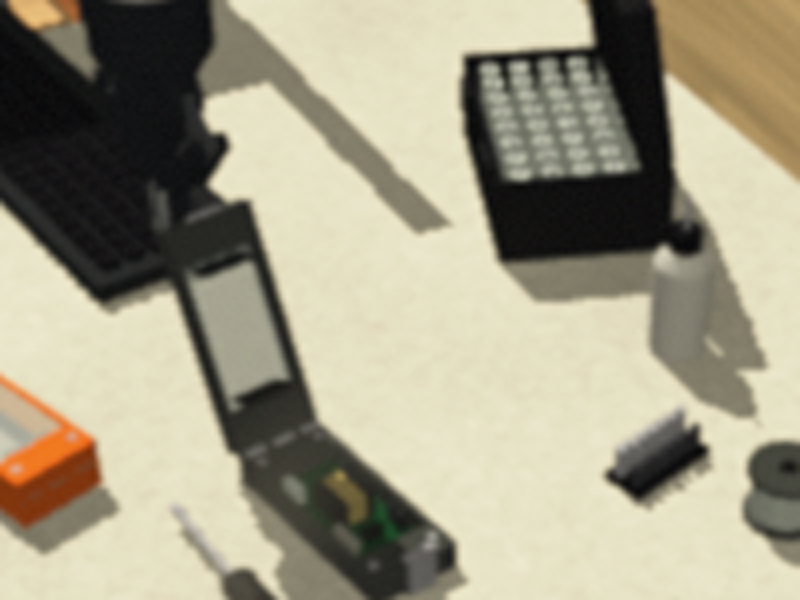

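The side crop shows the gripper behind the lid's outer face at (190,170), the lid standing open at (245,330) and the board in its pocket. I push slowly.

Emit:
{"api": "arm_command", "payload": {
  "claw": [0,0,0,0,0,0,0,0,0,0],
  "slide": [
    [0,0.2,0],
    [0,0.3,0],
    [0,0.4,0],
    [0,0.5,0],
    [0,0.6,0],
    [0,0.68,0],
    [0,0.76,0],
    [0,0.84,0],
    [0,0.92,0],
    [0,1,0]
  ],
  "turn": [0,0,0,0,0,0,0,0,0,0]
}}

```text
t: 11.55
ee_pos: [0.4522, 0.2241, 0.1286]
ee_rot: [[0.987, 0.16, 0.015], [0.16, -0.987, 0.002], [0.015, 0.0, -1.0]]
ft_force: [-4.6, -3.4, 34.4]
finger_gap: -0.0001
grip_force: 13.6
```

Emit:
{"api": "arm_command", "payload": {
  "claw": [0,0,0,0,0,0,0,0],
  "slide": [
    [0,0.07,0],
    [0,0.14,0],
    [0,0.21,0],
    [0,0.28,0],
    [0,0.35,0],
    [0,0.4,0],
    [0,0.45,0],
    [0,0.45,0]
  ],
  "turn": [0,0,0,0,0,0,0,0]
}}

```text
t: 12.35
ee_pos: [0.4557, 0.179, 0.1217]
ee_rot: [[0.987, 0.159, -0.0], [0.159, -0.987, -0.0], [-0.0, 0.0, -1.0]]
ft_force: [0.6, -0.1, 0.1]
finger_gap: 0.0
grip_force: 0.0
```

```bash
cat >> h.py <<'E'
X=np.array([.1599,-.9871]);Y=np.array([.9871,.1599])
def region(c,lo,hi):
    "cloud points in carrier-ish frame: s along X from hinge, w across, z, mm"
    W=cloud(c); W=W[~np.isnan(W[...,0])]; q=np.c_[W[:,:2]@X*1000+143.65,W[:,:2]@Y*1000-479.2,W[:,2]*1000]
    return q[(q>lo).all(1)&(q<hi).all(1)]
E
python3 - <<'E'
from h import *
s=st()
q=region(cam('side'),(-60,-28,5),(160,28,180))
for a in range(-60,160,10):
    k=q[(q[:,0]>=a)&(q[:,0]<a+10)]; print(a,len(k),np.percentile(k[:,2],[50,95]).round(0) if len(k) else '')
E
```

```text
t 12.3 pos [0.4557 0.179  0.1217] yaw -80.9 tilt [-0. -0.] F [ 0.6 -0.1  0.1] gap 0.0000 grip 0.0
-60 0 
-50 0 
-40 0 
-30 0 
-20 2 [25. 29.]
-10 5 [18. 27.]
0 90 [22. 57.]
10 149 [ 46. 172.]
20 153 [ 20. 154.]
30 89 [ 76. 172.]
40 94 [135. 172.]
50 94 [142. 176.]
60 96 [ 29. 174.]
70 236 [131. 173.]
80 167 [ 30. 149.]
90 66 [16. 28.]
100 60 [14. 22.]
110 53 [15. 23.]
120 47 [19. 22.]
130 56 [20. 23.]
140 66 [18. 21.]
150 94 [19. 35.]
```

Emit:
{"api": "arm_command", "payload": {
  "claw": [0,0,0,0,0,0,0,0,0,0],
  "slide": [
    [0,0.06,0],
    [0,0.12,0],
    [0,0.18,0],
    [0,0.24,0],
    [0,0.3,0],
    [0,0.36,0],
    [0,0.42,0],
    [0,0.48,0.05],
    [0,0.54,0.1],
    [0,0.6,0.15]
  ],
  "turn": [0,0,0,0,0,0,0,0,0,0]
}}

```text
t: 13.4
ee_pos: [0.4651, 0.1198, 0.1062]
ee_rot: [[0.987, 0.159, -0.0], [0.159, -0.987, -0.0], [-0.0, -0.0, -1.0]]
ft_force: [0.8, 0.7, 1.1]
finger_gap: -0.0
grip_force: 0.0
```

```bash
python3 - <<'E'
from h import *
s=st(); print(s['ee_pos'][:2]@X*1000+143.65)
q=region(cam('side'),(-60,-28,5),(165,28,100))
for a in range(-60,165,15):
    k=q[(q[:,0]>=a)&(q[:,0]<a+15)]; print(a,len(k),np.percentile(k[:,2],[10,50,95]).round(0) if len(k) else '')
E
```

```text
t 13.4 pos [0.4651 0.1198 0.1062] yaw -80.8 tilt [-0. -0.] F [0.8 0.7 1.1] gap -0.0000 grip 0.0
99.79231703213716
-60 2 [6. 6. 6.]
-45 0 
-30 0 
-15 14 [29. 35. 37.]
0 71 [35. 36. 39.]
15 88 [34. 36. 40.]
30 79 [35. 37. 39.]
45 80 [36. 38. 41.]
60 88 [36. 39. 41.]
75 84 [38. 40. 42.]
90 88 [38. 40. 43.]
105 91 [39. 42. 44.]
120 92 [41. 43. 45.]
135 217 [12. 38. 45.]
150 121 [ 9. 25. 40.]
```

Emit:
{"api": "arm_command", "payload": {
  "claw": [0,0,0,0,0,0,0],
  "slide": [
    [0,0.2,0],
    [0,0.37,0.1],
    [0,0.37,0.35],
    [0,0.37,0.5],
    [0,0.37,0.55],
    [0,0.37,0.58],
    [0,0.37,0.58]
  ],
  "turn": [0,0,0,0,0,0,0]
}}

```text
t: 14.15
ee_pos: [0.4712, 0.0838, 0.049]
ee_rot: [[0.987, 0.159, 0.0], [0.159, -0.987, -0.0], [0.0, 0.0, -1.0]]
ft_force: [0.9, 0.5, 0.1]
finger_gap: 0.0001
grip_force: 0.0
```

```bash
python3 - <<'E'
from h import *
s=st(); print(s['ee_pos'][:2]@X*1000+143.65,s['ee_pos'][:2]@Y*1000-479.2)
c=cam('top'); W=cloud(c); m=(W[...,2]>.028)&(W[...,2]<.047); R=np.zeros_like(m); R[225:285,180:290]=1
blob(c,m&R,.038,plane)
E
```

```text
t 14.2 pos [0.4712 0.0838 0.049 ] yaw -80.8 tilt [ 0. -0.] F [0.9 0.5 0.1] gap 0.0001 grip 0.0
136.2696151052624 -0.676026044843411
[199 247   5  13  42] [468.4 218.1] [29.5  9.8] 1.6
```

Emit:
{"api": "arm_command", "payload": {
  "claw": [0,0,0,0,0,0,0,0],
  "slide": [
    [0,0,0.04],
    [0,0,0.06],
    [0,0,0.08],
    [0,0,0.1],
    [0,0,0.11],
    [0,0,0.12],
    [0,0,0.13],
    [0,0,0.135]
  ],
  "turn": [0,0,0,0,0,0,0,0]
}}

```text
t: 15.0
ee_pos: [0.471, 0.0838, 0.0356]
ee_rot: [[0.987, 0.159, 0.0], [0.159, -0.987, 0.0], [0.0, -0.0, -1.0]]
ft_force: [-3.6, -0.5, 11.6]
finger_gap: 0.0
grip_force: 6.0
```

Emit:
{"api": "arm_command", "payload": {
  "claw": [0,0,0,0,0,0,0],
  "slide": [
    [0,0,0.01],
    [0,0,0.015],
    [0,0,0.015],
    [0,0,-0.3],
    [0,0,-0.7],
    [-0.3,-0.4,-1],
    [-0.6,-0.6,-1]
  ],
  "turn": [0,0,0,0,0,0,0]
}}

```text
t: 15.7
ee_pos: [0.4032, 0.1343, 0.1376]
ee_rot: [[0.987, 0.158, 0.006], [0.158, -0.987, 0.001], [0.006, 0.0, -1.0]]
ft_force: [0.1, -0.1, -0.2]
finger_gap: 0.0
grip_force: 0.0
```

Emit:
{"api": "arm_command", "payload": {
  "claw": [1,1,1,1],
  "slide": [
    [0,0,-0.2],
    [0,0,-0.2],
    [0,0,-0.2],
    [0,0,-0.2]
  ],
  "turn": [0,0,0,0]
}}

```text
t: 16.1
ee_pos: [0.4025, 0.1332, 0.1545]
ee_rot: [[0.987, 0.158, -0.001], [0.158, -0.987, -0.0], [-0.001, -0.0, -1.0]]
ft_force: [0.0, -0.3, -0.6]
finger_gap: 0.0578
grip_force: 0.0
```

```bash
python3 - <<'E'
from h import *
s=st()
q=region(cam('side'),(-30,-28,5),(165,28,100))
for a in range(-30,165,15):
    k=q[(q[:,0]>=a)&(q[:,0]<a+15)]; print(a,len(k),np.percentile(k[:,2],[10,50,95]).round(0) if len(k) else '')
c=cam('wrist'); save(c,'w6')
c=cam('top'); W=cloud(c); m=(W[...,2]>.028)&(W[...,2]<.047); R=np.zeros_like(m); R[225:285,180:290]=1
blob(c,m&R,.036,plane)
E
```

```text
t 16.1 pos [0.4025 0.1332 0.1545] yaw -80.9 tilt [-0.001 -0.   ] F [ 0.  -0.3 -0.6] gap 0.0578 grip 0.0
-30 0 
-15 6 [33. 34. 36.]
0 76 [34. 36. 38.]
15 91 [33. 36. 39.]
30 87 [33. 35. 37.]
45 85 [33. 35. 38.]
60 91 [32. 35. 38.]
75 83 [32. 35. 38.]
90 91 [33. 35. 37.]
105 93 [33. 35. 37.]
120 92 [34. 36. 38.]
135 175 [13. 33. 38.]
150 113 [ 8. 22. 36.]
[ 199  239   67   27 1001] [465. 141.] [ 62.2 158.6] 9.3
```

View pics/w6.png

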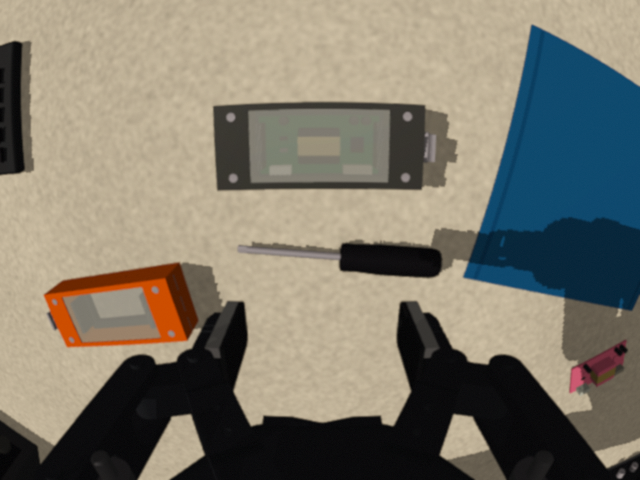

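The lid is flat and shut, with a uniform 36 mm height along it. The carrier is at (320,147), the catch at (432,148), and the screwdriver handle is close by at (390,260). I measure the carrier and the screwdriver clearance.

```bash
python3 - <<'E'
from h import *
c=cam('wrist'); im=c['pixels'].astype(int); g=im.max(2)
R=np.zeros(g.shape,bool); R[95:200,205:430]=1
# dark frame + window: take hull of dark frame
r,q=blob(c,R&(g<95),.036)
P=lambda u,v,z:(fplane(c,u,v,z)*1000)[:2]
for v in(112,175): print(v,[(u,g[v,u]) for u in list(range(205,225))+list(range(415,445)) if abs(g[v,u+1]-g[v,u-1])>25])
R2=np.zeros_like(R); R2[238:282,335:445]=1
r2,q2=blob(c,R2&(g<75),.013)
p=q2@X+143.65; w=q2@Y-479.2; print('handle s',p.min(),p.max(),'w',w.min(),w.max())
p=q@X+143.65; w=q@Y-479.2; print('carrier s',p.min(),p.max(),'w',w.min(),w.max())
s=st();print(np.round(s['q'],2))
E
```

```text
[ 214  103  215   87 7355] [462.8 142.6] [ 61.2 153.6] 9.3
112 [(212, np.int64(167)), (213, np.int64(124)), (214, np.int64(75)), (424, np.int64(64)), (425, np.int64(84))]
175 [(215, np.int64(167)), (216, np.int64(125)), (217, np.int64(77)), (422, np.int64(74)), (423, np.int64(98)), (443, np.int64(115)), (444, np.int64(149))]
[ 339  243  104   34 2933] [377.9  69.5] [27.3 89.8] 4.9
handle s 90.94509102172853 179.87950709381104 w -110.69457930488585 -80.11008094406128
carrier s 0.10836846313475235 153.72368204803468 w -30.200793560791 31.098174341583274
t 16.3 pos [0.4024 0.1332 0.1547] yaw -80.9 tilt [-0.001 -0.   ] F [ 0.3 -0.5  0. ] gap 0.0845 grip 0.0
[ 0.04  0.25  1.75 -0.    1.15  1.45]
```

Emit:
{"api": "arm_command", "payload": {
  "claw": [1,1,1,1,1,1,1,1,1,1],
  "slide": [
    [0.3,0.3,0],
    [0.61,0.53,0],
    [0.61,0.53,0],
    [0.61,0.53,0],
    [0.61,0.53,0],
    [0.61,0.53,0.1],
    [0.61,0.53,0.2],
    [0.61,0.53,0.3],
    [0.61,0.53,0.4],
    [0.61,0.53,0.5]
  ],
  "turn": [-0.1,-0.2,-0.3,-0.4,-0.5,-0.6,-0.7,-0.8,-0.9,-0.92]
}}

```text
t: 17.3
ee_pos: [0.4709, 0.0907, 0.1045]
ee_rot: [[-0.039, 0.999, -0.001], [0.999, 0.039, 0.0], [0.0, -0.001, -1.0]]
ft_force: [0.8, 0.9, -0.6]
finger_gap: 0.0854
grip_force: 0.0
```

```bash
python3 -c "
from h import *
s=st(); to(.4712,.0902,.005,9.25)"
```

```text
t 17.3 pos [0.4709 0.0907 0.1045] yaw 2.3 tilt [-0.001  0.   ] F [ 0.8  0.9 -0.6] gap 0.0854 grip 0.0
-> slide [-0.005  0.003  0.995] turn -0.078
```

Emit:
{"api": "arm_command", "payload": {
  "claw": [1,1,1,1,1,1],
  "slide": [
    [0,0,0.2],
    [0,0,0.5],
    [0,0,0.8],
    [0,0,0.95],
    [0,0,0.985],
    [0,0,0.985]
  ],
  "turn": [-0.078,-0.078,-0.078,-0.078,-0.078,-0.078]
}}

```text
t: 17.9
ee_pos: [0.4709, 0.0907, 0.0066]
ee_rot: [[-0.156, 0.988, -0.001], [0.988, 0.156, 0.0], [0.0, -0.001, -1.0]]
ft_force: [-1.0, -0.1, 0.2]
finger_gap: 0.0855
grip_force: 0.0
```

Emit:
{"api": "arm_command", "payload": {
  "claw": [0.72,0.72,0.72,0.72,0.72,0.72],
  "slide": [
    [0,0,0],
    [0,0,0],
    [0,0,0],
    [0,0,0],
    [0,0,0],
    [0,0,0]
  ],
  "turn": [0,0,0,0,0,0]
}}

```text
t: 18.5
ee_pos: [0.4719, 0.0908, 0.0078]
ee_rot: [[-0.156, 0.988, 0.003], [0.988, 0.156, -0.0], [-0.001, 0.003, -1.0]]
ft_force: [0.8, 0.3, 6.8]
finger_gap: 0.0617
grip_force: 15.8
```

Emit:
{"api": "arm_command", "payload": {
  "claw": [0.72,0.72,0.72,0.72,0.72],
  "slide": [
    [0,0,-0.06],
    [0,0,-0.12],
    [0.01,0,-0.18],
    [0.02,0,-0.24],
    [0.03,0,-0.3]
  ],
  "turn": [0,0,0,0,0]
}}

```text
t: 19.0
ee_pos: [0.4703, 0.0939, 0.0373]
ee_rot: [[-0.156, 0.988, -0.0], [0.988, 0.156, -0.0], [0.0, -0.0, -1.0]]
ft_force: [-0.4, -0.3, -4.6]
finger_gap: 0.0617
grip_force: 15.3
```

```bash
cat >> h.py <<'E'
def prof(lo=(-40,-27,2),hi=(200,27,230),step=15):
    q=region(cam('side'),lo,hi); g=[]
    for a in range(lo[0],hi[0],step):
        k=q[(q[:,0]>=a)&(q[:,0]<a+step)]
        if len(k)>5: g.append((a+step//2,len(k),*np.percentile(k[:,2],[5,50,95]).round(0).astype(int)))
    print(g)
E
python3 - <<'E'
from h import *
st(); prof()
E
```

```text
t 19.0 pos [0.4703 0.0939 0.0373] yaw 9.0 tilt [-0. -0.] F [-0.4 -0.3 -4.6] gap 0.0617 grip 15.3
[(-3, 13, np.int64(33), np.int64(36), np.int64(37)), (12, 20, np.int64(36), np.int64(39), np.int64(40)), (27, 14, np.int64(39), np.int64(41), np.int64(43)), (87, 19, np.int64(47), np.int64(56), np.int64(58)), (102, 45, np.int64(55), np.int64(59), np.int64(61)), (117, 70, np.int64(58), np.int64(63), np.int64(110)), (132, 231, np.int64(33), np.int64(119), np.int64(149)), (147, 484, np.int64(36), np.int64(69), np.int64(213)), (162, 423, np.int64(41), np.int64(192), np.int64(228)), (177, 10, np.int64(2), np.int64(3), np.int64(4)), (192, 14, np.int64(2), np.int64(3), np.int64(4))]
```

It pivots in the pads at the light grip, with the hinge edge staying on the bench. I continue along the arc about the hinge edge.

Emit:
{"api": "arm_command", "payload": {
  "claw": [0.72,0.72,0.72,0.72,0.72,0.72,0.72,0.72,0.72,0.72],
  "slide": [
    [0.095,0,-0.066],
    [0.14,0,-0.146],
    [0.193,0,-0.222],
    [0.266,0,-0.312],
    [0.346,0,-0.396],
    [0.433,0,-0.472],
    [0.526,0,-0.54],
    [0.625,0,-0.6],
    [0.729,0,-0.65],
    [0.729,0,-0.65]
  ],
  "turn": [0,0,0,0,0,0,0,0,0,0]
}}

```text
t: 20.05
ee_pos: [0.459, 0.1671, 0.1024]
ee_rot: [[-0.158, 0.988, 0.001], [0.988, 0.158, 0.0], [0.0, 0.001, -1.0]]
ft_force: [-0.5, -0.4, -4.8]
finger_gap: 0.0621
grip_force: 15.3
```

```bash
python3 - <<'E'
from h import *
s=st(); print(s['ee_pos'][:2]@X*1000+143.65); prof((-60,-27,2),(120,27,150),12)
E
```

```text
t 20.1 pos [0.459  0.1671 0.1024] yaw 9.1 tilt [0.001 0.   ] F [-0.5 -0.4 -4.8] gap 0.0621 grip 15.3
52.12070157999325
[(-30, 9, np.int64(3), np.int64(3), np.int64(61)), (-18, 10, np.int64(2), np.int64(3), np.int64(69)), (-6, 15, np.int64(2), np.int64(3), np.int64(77)), (6, 6, np.int64(2), np.int64(46), np.int64(94)), (18, 13, np.int64(2), np.int64(3), np.int64(4)), (30, 9, np.int64(2), np.int64(4), np.int64(69)), (42, 8, np.int64(2), np.int64(3), np.int64(82)), (54, 9, np.int64(2), np.int64(3), np.int64(131)), (66, 92, np.int64(3), np.int64(134), np.int64(141)), (78, 174, np.int64(112), np.int64(125), np.int64(138)), (90, 76, np.int64(3), np.int64(116), np.int64(124)), (102, 11, np.int64(2), np.int64(3), np.int64(4)), (114, 7, np.int64(2), np.int64(3), np.int64(5))]
```

Emit:
{"api": "arm_command", "payload": {
  "claw": [0.72,0.72,0.72,0.72,0.72,0.72,0.72,0.72,0.72],
  "slide": [
    [0.095,0,-0.042],
    [0.207,0,-0.074],
    [0.319,0,-0.097],
    [0.434,0,-0.109],
    [0.55,0,-0.112],
    [0.665,0,-0.104],
    [0.78,0,-0.088],
    [0.78,0,-0.08],
    [0.78,0,-0.08]
  ],
  "turn": [0,0,0,0,0,0,0,0,0]
}}

```text
t: 21.0
ee_pos: [0.4467, 0.2429, 0.1095]
ee_rot: [[-0.157, 0.988, -0.001], [0.988, 0.157, -0.0], [-0.0, -0.001, -1.0]]
ft_force: [-0.2, 0.4, -4.4]
finger_gap: 0.0619
grip_force: 15.4
```

```bash
python3 - <<'E'
from h import *
s=st(); print(s['ee_pos'][:2]@X*1000+143.65); c=cam('side'); save(c,'s7',(180,60,200,150),4); prof((-90,-27,2),(60,27,150),8)
E
```

```text
t 21.0 pos [0.4467 0.2429 0.1095] yaw 9.0 tilt [-0.001 -0.   ] F [-0.2  0.4 -4.4] gap 0.0619 grip 15.4
-24.719374757679134
[(-86, 9, np.int64(2), np.int64(4), np.int64(32)), (-78, 15, np.int64(37), np.int64(39), np.int64(43)), (-62, 9, np.int64(2), np.int64(3), np.int64(55)), (-54, 7, np.int64(2), np.int64(60), np.int64(63)), (-46, 9, np.int64(2), np.int64(3), np.int64(67)), (-38, 8, np.int64(2), np.int64(3), np.int64(74)), (-30, 6, np.int64(2), np.int64(41), np.int64(84)), (-22, 7, np.int64(2), np.int64(4), np.int64(92)), (-14, 36, np.int64(3), np.int64(142), np.int64(146)), (-6, 103, np.int64(4), np.int64(138), np.int64(148)), (2, 103, np.int64(120), np.int64(131), np.int64(143)), (10, 84, np.int64(117), np.int64(125), np.int64(135)), (18, 17, np.int64(2), np.int64(124), np.int64(129)), (42, 8, np.int64(2), np.int64(3), np.int64(4)), (58, 7, np.int64(2), np.int64(3), np.int64(4))]
```

View pics/s7.png

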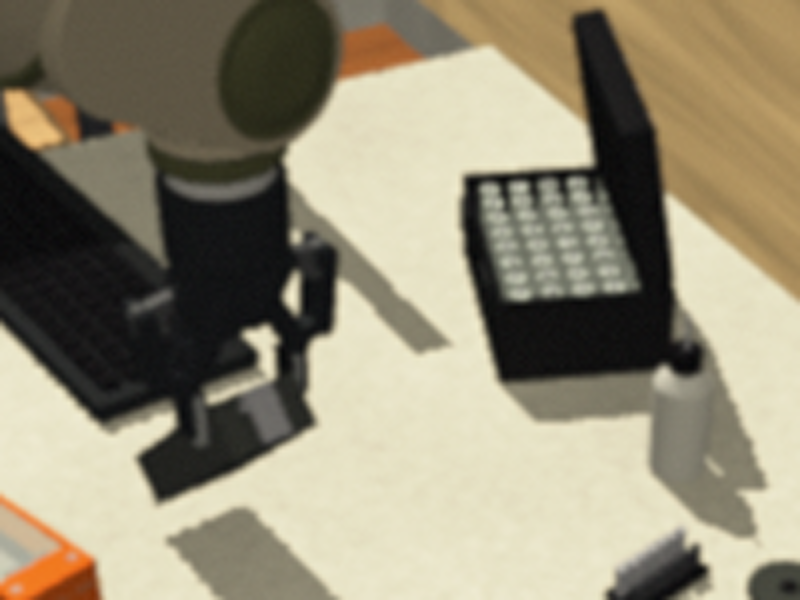

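The side crop shows the gripper holding the carrier tilted about 41°, hinge end hanging low and behind, off the bench. It has not swung fully upright. I tighten, carry it to the mat, and finish standing it up there.

Emit:
{"api": "arm_command", "payload": {
  "claw": [0.5,0.5,0.5,0.5,0.5,0.5],
  "slide": [
    [0,0,0],
    [0,0,0],
    [0,0,-0.1],
    [0,0,-0.3],
    [-0.15,-0.01,-0.5],
    [-0.3,-0.02,-0.6]
  ],
  "turn": [0,0,0,0,0,0]
}}

```text
t: 21.7
ee_pos: [0.4502, 0.2128, 0.1722]
ee_rot: [[-0.157, 0.988, 0.003], [0.988, 0.157, 0.001], [0.0, 0.003, -1.0]]
ft_force: [-0.0, 0.1, -5.6]
finger_gap: 0.0611
grip_force: 68.1
```

Emit:
{"api": "arm_command", "payload": {
  "claw": [0.5,0.5,0.5],
  "slide": [
    [-0.33,-0.027,0],
    [-0.66,-0.053,0],
    [-1,-0.08,0]
  ],
  "turn": [0,0,0]
}}

```text
t: 22.0
ee_pos: [0.4573, 0.1117, 0.1707]
ee_rot: [[-0.156, 0.988, 0.001], [0.988, 0.156, -0.0], [-0.0, 0.001, -1.0]]
ft_force: [0.0, -1.2, -5.1]
finger_gap: 0.0609
grip_force: 67.9
```

Emit:
{"api": "arm_command", "payload": {
  "claw": [0.5,0.5,0.5],
  "slide": [
    [-0.33,-0.027,0],
    [-0.66,-0.053,0],
    [-1,-0.08,0]
  ],
  "turn": [0,0,0]
}}

```text
t: 22.3
ee_pos: [0.465, 0.0114, 0.1708]
ee_rot: [[-0.156, 0.988, 0.001], [0.988, 0.156, -0.0], [-0.0, 0.001, -1.0]]
ft_force: [1.4, -0.0, -4.5]
finger_gap: 0.061
grip_force: 67.9
```

Emit:
{"api": "arm_command", "payload": {
  "claw": [0.5,0.5,0.5],
  "slide": [
    [-0.33,-0.027,0],
    [-0.66,-0.053,0],
    [-1,-0.08,0]
  ],
  "turn": [0,0,0]
}}

```text
t: 22.6
ee_pos: [0.4727, -0.0887, 0.1707]
ee_rot: [[-0.156, 0.988, 0.001], [0.988, 0.156, -0.0], [-0.001, 0.001, -1.0]]
ft_force: [0.8, 1.2, -4.2]
finger_gap: 0.0609
grip_force: 67.9
```

Emit:
{"api": "arm_command", "payload": {
  "claw": [0.5,0.5,0.5],
  "slide": [
    [-0.33,-0.027,0],
    [-0.66,-0.053,0],
    [-1,-0.08,0]
  ],
  "turn": [0,0,0]
}}

```text
t: 22.9
ee_pos: [0.4804, -0.1887, 0.1707]
ee_rot: [[-0.156, 0.988, 0.001], [0.988, 0.156, -0.0], [-0.001, 0.001, -1.0]]
ft_force: [0.5, 0.4, -4.8]
finger_gap: 0.0608
grip_force: 67.9
```

Emit:
{"api": "arm_command", "payload": {
  "claw": [0.5,0.5,0.5,0.5,0.5,0.5],
  "slide": [
    [-0.33,-0.027,0],
    [-0.66,-0.053,0],
    [-0.95,-0.08,0],
    [-1,-0.08,0],
    [-1,-0.08,0],
    [-1,-0.08,0]
  ],
  "turn": [0,0,0,0,0,0]
}}

```text
t: 23.5
ee_pos: [0.488, -0.2864, 0.1701]
ee_rot: [[-0.156, 0.988, -0.0], [0.988, 0.156, 0.0], [0.0, 0.0, -1.0]]
ft_force: [-0.5, 0.7, -4.9]
finger_gap: 0.0605
grip_force: 68.0
```

```bash
cat >> h.py <<'E'
def prof2(step=8,n='side'):
    "points relative to grip axis: a along tool -x (mm), z world"
    s=st(); R=np.array(s['ee_rot']); W=cloud(cam(n)); W=W[~np.isnan(W[...,0])]; d=(W-s['ee_pos'])*1000
    a=-(d@R[:,0]); b=d@R[:,1]; m=(abs(b)<30)&(abs(a)<160)&(W[:,2]>.008)&(W[:,2]<s['ee_pos'][2]+.055); a=a[m];z=W[m,2]*1000
    print([(int(k+step/2),int(((a>=k)&(a<k+step)).sum()),*np.percentile(z[(a>=k)&(a<k+step)],[2,50,98]).round(0).astype(int).tolist()) for k in range(-160,160,step) if ((a>=k)&(a<k+step)).sum()>5])
E
python3 - <<'E'
from h import *
prof2(); prof2(n='top')
E
```

```text
t 23.5 pos [ 0.488  -0.2864  0.1701] yaw 9.0 tilt [-0.  0.] F [-0.5  0.7 -4.9] gap 0.0605 grip 68.0
[(-100, 14, 102, 106, 107), (-92, 27, 108, 111, 114), (-84, 28, 111, 117, 121), (-76, 25, 121, 123, 129), (-68, 21, 120, 131, 135), (-60, 24, 103, 138, 143), (-52, 18, 139, 146, 150), (-44, 17, 114, 151, 157), (-36, 10, 128, 159, 163), (-28, 6, 24, 166, 174), (-20, 16, 174, 177, 180), (-12, 29, 180, 183, 201), (-4, 47, 188, 193, 212), (4, 61, 159, 200, 212), (12, 117, 197, 204, 212), (20, 191, 191, 199, 211), (28, 185, 183, 190, 202), (36, 131, 178, 186, 195), (76, 10, 8, 9, 12), (84, 15, 8, 9, 11), (92, 21, 8, 9, 11), (100, 34, 8, 11, 13), (108, 22, 8, 9, 12), (116, 20, 8, 10, 13), (124, 16, 8, 9, 12), (132, 12, 8, 9, 12), (140, 15, 8, 9, 11), (148, 12, 8, 9, 11), (156, 7, 9, 9, 10)]
t 23.6 pos [ 0.4881 -0.2862  0.1701] yaw 9.0 tilt [-0.  0.] F [ 0.3  0.4 -4.9] gap 0.0606 grip 68.0
[(-100, 38, 101, 107, 111), (-92, 101, 104, 110, 117), (-84, 100, 111, 117, 123), (-76, 90, 116, 124, 130), (-68, 78, 124, 131, 137), (-60, 65, 131, 138, 145), (-52, 56, 139, 146, 152), (-44, 39, 148, 153, 160), (-36, 23, 154, 160, 165), (-28, 10, 162, 166, 171), (-4, 11, 183, 187, 194)]
```

Emit:
{"api": "arm_command", "payload": {
  "claw": [0.5,0.5,0.5,0.72,0.72,0.72,0.722,0.722,0.722],
  "slide": [
    [0,0,0.2],
    [0,0,0.4],
    [0,0,0.5],
    [0,0,0.5],
    [0,0,0.5],
    [0,0,0.5],
    [0,0,0.5],
    [0,0,0.5],
    [0,0,0.5]
  ],
  "turn": [0,0,0,0,0,0,0,0,0]
}}

```text
t: 24.5
ee_pos: [0.4882, -0.2873, 0.1201]
ee_rot: [[-0.156, 0.988, 0.0], [0.988, 0.156, -0.0], [-0.0, 0.0, -1.0]]
ft_force: [-0.1, 0.1, -5.2]
finger_gap: 0.0615
grip_force: 16.2
```

Emit:
{"api": "arm_command", "payload": {
  "claw": [0.724,0.724,0.724],
  "slide": [
    [0,0,0],
    [0,0,0],
    [0,0,0]
  ],
  "turn": [0,0,0]
}}

```text
t: 24.8
ee_pos: [0.4882, -0.2875, 0.12]
ee_rot: [[-0.156, 0.988, 0.0], [0.988, 0.156, -0.001], [-0.001, 0.0, -1.0]]
ft_force: [-1.6, -0.5, -4.1]
finger_gap: 0.0619
grip_force: 7.6
```

```bash
python3 - <<'E'
from h import *
prof2(n='top')
E
```

```text
t 24.8 pos [ 0.4882 -0.2875  0.12  ] yaw 9.0 tilt [ 0.    -0.001] F [-1.6 -0.5 -4.1] gap 0.0619 grip 7.6
[(-60, 15, 11, 19, 23), (-52, 72, 18, 29, 43), (-44, 51, 34, 46, 58), (-36, 36, 54, 62, 76), (-28, 19, 69, 79, 90)]
```

Emit:
{"api": "arm_command", "payload": {
  "claw": [0.725,0.725,0.725],
  "slide": [
    [0,0,0],
    [0,0,0],
    [0,0,0]
  ],
  "turn": [0,0,0]
}}

```text
t: 25.15
ee_pos: [0.4881, -0.2873, 0.12]
ee_rot: [[-0.156, 0.988, 0.0], [0.988, 0.156, -0.0], [-0.0, 0.0, -1.0]]
ft_force: [-1.0, -1.9, -2.5]
finger_gap: 0.0619
grip_force: 3.8
```

```bash
python3 - <<'E'
from h import *
prof2(4,n='top')
E
```

```text
t 25.1 pos [ 0.4881 -0.2873  0.12  ] yaw 9.0 tilt [ 0. -0.] F [-1.  -1.9 -2.5] gap 0.0619 grip 3.8
[(-58, 17, 16, 19, 24), (-54, 36, 21, 27, 35), (-50, 33, 29, 34, 42), (-46, 25, 38, 42, 48), (-42, 23, 45, 51, 56), (-38, 20, 47, 59, 66), (-34, 17, 60, 67, 77), (-30, 14, 70, 76, 82)]
```

Emit:
{"api": "arm_command", "payload": {
  "claw": [0.7,0.7,0.7,0.7,0.7,0.7,0.7,0.7],
  "slide": [
    [0,0,0],
    [0,0,0],
    [0,0,-0.1],
    [0.2,0,-0.15],
    [0.4,0,-0.15],
    [0.5,0,-0.15],
    [0.5,0,-0.15],
    [0.5,0,-0.15]
  ],
  "turn": [0,0,0,0,0,0,0,0]
}}

```text
t: 26.0
ee_pos: [0.4805, -0.238, 0.135]
ee_rot: [[-0.156, 0.988, 0.0], [0.988, 0.156, -0.0], [-0.0, 0.0, -1.0]]
ft_force: [0.3, 1.0, -5.7]
finger_gap: 0.0608
grip_force: 62.7
```

```bash
python3 - <<'E'
from h import *
prof2(4,n='top'); prof2(6)
E
```

```text
t 26.0 pos [ 0.4805 -0.238   0.135 ] yaw 9.0 tilt [ 0. -0.] F [ 0.3  1.  -5.7] gap 0.0608 grip 62.7
[(-58, 14, 29, 35, 41), (-54, 27, 33, 40, 46), (-50, 25, 41, 49, 59), (-46, 20, 48, 57, 65), (-42, 15, 58, 65, 70), (-38, 13, 69, 73, 79), (-34, 8, 78, 80, 86), (-14, 12, 120, 124, 132), (-10, 10, 129, 131, 135)]
t 26.1 pos [ 0.4805 -0.2384  0.1349] yaw 9.0 tilt [ 0.    -0.001] F [-0.1 -1.2 -4.9] gap 0.0609 grip 62.7
[(-25, 7, 18, 20, 45), (-19, 19, 25, 34, 63), (-13, 41, 39, 48, 100), (-7, 28, 55, 80, 174), (-1, 27, 67, 82, 183), (5, 48, 80, 167, 175), (11, 108, 93, 167, 177), (17, 116, 105, 164, 173), (23, 114, 120, 161, 170), (29, 115, 131, 158, 169), (35, 130, 142, 156, 166), (41, 21, 154, 160, 163), (119, 6, 8, 10, 12), (137, 20, 8, 10, 11), (143, 21, 8, 10, 13), (149, 19, 9, 11, 13), (155, 20, 8, 9, 12), (161, 8, 8, 9, 11)]
```

Emit:
{"api": "arm_command", "payload": {
  "claw": [0.7,0.7,0.718,0.718,0.718,0.718,0.718],
  "slide": [
    [0,0,0.08],
    [0,0,0.12],
    [0,0,0.145],
    [0,0,0.145],
    [0.08,0,0.132],
    [0.16,0,0.123],
    [0.16,0,0.123]
  ],
  "turn": [0,0,0,0,0,0,0]
}}

```text
t: 26.8
ee_pos: [0.4776, -0.2206, 0.1227]
ee_rot: [[-0.157, 0.988, -0.0], [0.988, 0.157, 0.001], [0.001, -0.0, -1.0]]
ft_force: [0.4, -0.6, -4.5]
finger_gap: 0.0614
grip_force: 31.1
```

```bash
python3 - <<'E'
from h import *
prof2(6); prof2(4,n='top')
E
```

```text
t 26.8 pos [ 0.4776 -0.2206  0.1227] yaw 9.0 tilt [-0.     0.001] F [ 0.4 -0.6 -4.5] gap 0.0614 grip 31.1
[(-19, 17, 13, 20, 74), (-13, 46, 26, 35, 105), (-7, 18, 42, 55, 162), (-1, 21, 52, 63, 159), (5, 49, 65, 155, 162), (11, 117, 82, 154, 165), (17, 108, 93, 152, 161), (23, 113, 107, 149, 159), (29, 119, 117, 146, 157), (35, 126, 130, 143, 154), (41, 20, 141, 147, 151), (137, 6, 8, 9, 12), (149, 7, 8, 8, 10), (155, 14, 8, 9, 11)]
t 26.9 pos [ 0.4778 -0.2212  0.1227] yaw 9.0 tilt [0. 0.] F [ 0.8 -0.3 -5.1] gap 0.0617 grip 31.1
[(-58, 12, 19, 22, 27), (-54, 23, 21, 28, 34), (-50, 21, 32, 37, 43), (-46, 16, 40, 46, 51), (-42, 12, 45, 53, 59), (-38, 9, 55, 60, 66), (-18, 7, 102, 107, 108), (-14, 16, 105, 112, 118), (-10, 7, 116, 120, 126)]
```

Emit:
{"api": "arm_command", "payload": {
  "claw": [0.722,0.722,0.722,0.722,0.722],
  "slide": [
    [0,0,0.02],
    [0,0,0.035],
    [0.08,0,0.026],
    [0.16,0,0.02],
    [0.24,0,0.018]
  ],
  "turn": [0,0,0,0,0]
}}

```text
t: 27.4
ee_pos: [0.4745, -0.1987, 0.1217]
ee_rot: [[-0.156, 0.988, 0.002], [0.988, 0.156, -0.002], [-0.003, 0.002, -1.0]]
ft_force: [-0.5, -2.2, 5.0]
finger_gap: 0.0613
grip_force: 16.6
```

```bash
python3 - <<'E'
from h import *
prof2(6); prof2(4,n='top')
E
```

```text
t 27.4 pos [ 0.4745 -0.1987  0.1217] yaw 9.0 tilt [ 0.002 -0.002] F [-0.5 -2.2  5. ] gap 0.0613 grip 16.6
[(-7, 9, 85, 156, 164), (-1, 60, 8, 18, 141), (5, 185, 19, 43, 166), (11, 179, 41, 153, 165), (17, 132, 61, 152, 163), (23, 138, 83, 151, 161), (29, 140, 107, 149, 159), (35, 192, 126, 146, 157), (41, 28, 145, 151, 157)]
t 27.4 pos [ 0.4743 -0.1974  0.1217] yaw 9.0 tilt [ 0.002 -0.001] F [-0.1  0.3  4.8] gap 0.0620 grip 16.7
[(-18, 19, 66, 74, 82), (-14, 23, 77, 86, 98), (-10, 14, 88, 101, 109)]
```

Emit:
{"api": "arm_command", "payload": {
  "claw": [0.722,0.722,0.722,0.722,0.722,0.722],
  "slide": [
    [0.08,0,0],
    [0.16,0,0.003],
    [0.24,0,0.01],
    [0.32,0,0.018],
    [0.37,0,0.025],
    [0.37,0,0.025]
  ],
  "turn": [0,0,0,0,0,0]
}}

```text
t: 28.1
ee_pos: [0.4679, -0.1608, 0.1178]
ee_rot: [[-0.157, 0.988, -0.001], [0.988, 0.157, 0.001], [0.001, -0.001, -1.0]]
ft_force: [-0.1, -0.1, -3.3]
finger_gap: 0.0618
grip_force: 16.4
```

```bash
python3 - <<'E'
from h import *
prof2(4); prof2(4,n='top')
E
```

```text
t 28.1 pos [ 0.4679 -0.1608  0.1178] yaw 9.0 tilt [-0.001  0.001] F [-0.1 -0.1 -3.3] gap 0.0618 grip 16.4
[(2, 32, 125, 155, 163), (6, 56, 79, 155, 163), (10, 43, 108, 153, 161), (14, 57, 65, 154, 163), (18, 45, 58, 154, 162), (22, 50, 149, 154, 162), (26, 186, 36, 83, 161), (30, 191, 34, 80, 161), (34, 324, 9, 71, 160), (38, 496, 12, 117, 153)]
t 28.1 pos [ 0.468  -0.1611  0.1178] yaw 9.0 tilt [-0.001  0.001] F [ 0.1  1.1 -2.4] gap 0.0615 grip 16.4
[]
```

The carrier now stands upright: its underside is a vertical line at a≈37 mm, with the top at about 153 mm. I release and take a fresh grip nearer the underside.

Emit:
{"api": "arm_command", "payload": {
  "claw": [0.74,0.78,0.85,1,1,1,1],
  "slide": [
    [0,0,0],
    [0,0,0],
    [0,0,0],
    [0,0,0],
    [0,0,0],
    [0,0,0],
    [0,0,0]
  ],
  "turn": [0,0,0,0,0,0,0]
}}

```text
t: 28.9
ee_pos: [0.4683, -0.1618, 0.1182]
ee_rot: [[-0.156, 0.988, 0.0], [0.988, 0.156, -0.0], [-0.0, 0.0, -1.0]]
ft_force: [0.0, 0.5, 0.4]
finger_gap: 0.0851
grip_force: 0.0
```

```bash
python3 - <<'E'
from h import *
prof2(4); s=env.read_state(); R=np.array(s['ee_rot'])
for n in('top','side'):
    W=cloud(cam(n)); W=W[~np.isnan(W[...,0])]; d=(W-s['ee_pos'])*1000; a=-(d@R[:,0]); b=d@R[:,1]; z=W[:,2]*1000
    for lo,hi in((20,50),(50,90),(90,125),(147,158)):
        m=(abs(a)<60)&(abs(b)<36)&(z>lo)&(z<hi); print(n,lo,m.sum(),np.percentile(a[m],[1,5,50,95,99]).round(1) if m.sum()>5 else '',np.percentile(b[m],[1,99]).round(1) if m.sum()>5 else '')
E
```

```text
t 28.9 pos [ 0.4683 -0.1618  0.1182] yaw 9.0 tilt [ 0. -0.] F [0.  0.5 0.4] gap 0.0851 grip 0.0
[(-2, 18, 66, 153, 162), (2, 51, 68, 155, 163), (6, 47, 143, 154, 163), (10, 52, 88, 154, 162), (14, 42, 141, 153, 162), (18, 50, 148, 153, 162), (22, 49, 78, 153, 162), (26, 291, 36, 79, 161), (30, 118, 34, 96, 161), (34, 740, 12, 98, 156), (38, 27, 12, 31, 142)]
top 20 3  
top 50 0  
top 90 0  
top 147 0  
side 20 357 [ 0.1  5.3 31.4 36.  36.8] [-32.9  29. ]
side 50 446 [ 0.5  3.8 26.9 35.7 36.6] [-32.8  29.8]
side 90 357 [-0.   4.  28.8 35.9 36.5] [-33.1  29.6]
side 147 387 [-0.8  1.5 22.  35.4 36.3] [-32.3  30.5]
```

Emit:
{"api": "arm_command", "payload": {
  "claw": [1,1,1,1,1,0.5,0.5,0.5,0.5,0.5],
  "slide": [
    [-0.1,-0.01,0],
    [-0.22,-0.01,0.05],
    [-0.22,-0.01,0.12],
    [-0.22,-0.01,0.15],
    [-0.22,-0.01,0.15],
    [-0.22,-0.01,0.15],
    [-0.22,-0.01,0.15],
    [-0.22,-0.01,0.15],
    [-0.22,-0.01,0.15],
    [-0.22,-0.01,0.15]
  ],
  "turn": [0,0,0,0,0,0,0,0,0,0]
}}

```text
t: 30.05
ee_pos: [0.471, -0.1837, 0.1036]
ee_rot: [[-0.156, 0.988, 0.001], [0.988, 0.156, -0.0], [-0.001, 0.001, -1.0]]
ft_force: [0.9, 0.9, 4.7]
finger_gap: 0.0616
grip_force: 66.2
```

Emit:
{"api": "arm_command", "payload": {
  "claw": [0.5,0.5,0.5,0.5,0.5,0.5,0.5,0.5],
  "slide": [
    [0,0,-0.06],
    [0,0,-0.1],
    [-0.15,0,-0.1],
    [-0.3,0,-0.1],
    [-0.45,0,-0.1],
    [-0.45,0,-0.1],
    [-0.45,0,-0.04],
    [-0.45,0,-0.02]
  ],
  "turn": [0,0,0,0,0,0,0,0]
}}

```text
t: 30.85
ee_pos: [0.4772, -0.2277, 0.1043]
ee_rot: [[-0.156, 0.988, -0.001], [0.988, 0.156, 0.001], [0.001, -0.001, -1.0]]
ft_force: [0.4, 0.4, -5.9]
finger_gap: 0.0613
grip_force: 66.6
```

```bash
cat >> h.py <<'E'
def box(zs=((10,40),(40,70),(70,100),(100,125),(147,165))):
    s=st(); R=np.array(s['ee_rot']); W=cloud(cam('side')); W=W[~np.isnan(W[...,0])]; d=(W-s['ee_pos'])*1000; a=-(d@R[:,0]); b=d@R[:,1]; z=W[:,2]*1000
    for lo,hi in zs:
        m=(abs(a)<60)&(abs(b)<28)&(z>lo)&(z<hi); print(lo,m.sum(),np.percentile(a[m],[1,5,50,95,99]).round(1) if m.sum()>5 else '')
E
python3 -c "
from h import *
box()"
```

```text
t 30.9 pos [ 0.4772 -0.2277  0.1043] yaw 9.0 tilt [-0.001  0.001] F [ 0.4  0.4 -5.9] gap 0.0613 grip 66.6
10 223 [ 4.   5.3 12.5 14.1 14.5]
40 191 [ 2.9  3.2  6.1 13.7 14.5]
70 193 [ 2.4  2.8  6.2 13.8 14.1]
100 114 [ 3.3  3.9 12.3 13.9 14.5]
147 224 [-14.8  -8.2   9.8  13.5  14. ]
```

Emit:
{"api": "arm_command", "payload": {
  "claw": [0.72,0.72,0.72,0.72,0.72,0.72],
  "slide": [
    [0,0,0.02],
    [0,0,0.025],
    [0.089,0,0.012],
    [0.178,0,0.006],
    [0.273,0,0.006],
    [0.368,0,0.014]
  ],
  "turn": [0,0,0,0,0,0]
}}

```text
t: 31.5
ee_pos: [0.4718, -0.1906, 0.1038]
ee_rot: [[-0.156, 0.988, -0.0], [0.988, 0.156, 0.0], [0.0, -0.0, -1.0]]
ft_force: [1.0, 0.9, -4.5]
finger_gap: 0.0619
grip_force: 41.1
```

```bash
python3 -c "
from h import *
box()"
```

```text
t 31.5 pos [ 0.4718 -0.1906  0.1038] yaw 9.0 tilt [-0.  0.] F [ 1.   0.9 -4.5] gap 0.0619 grip 41.1
10 217 [ 4.1  5.4 12.5 14.  14.7]
40 194 [ 2.6  3.4  6.1 13.5 14.1]
70 204 [ 2.3  2.8  5.6 14.1 14.6]
100 125 [ 2.8  3.2 12.3 14.  14.7]
147 219 [-18.1  -8.7   9.1  13.5  14.3]
```

Emit:
{"api": "arm_command", "payload": {
  "claw": [0.5,0.5,0.5,0.5,0.5,0.5],
  "slide": [
    [-0.15,0,-0.02],
    [-0.36,0,-0.02],
    [-0.36,0,0],
    [-0.36,0,0.01],
    [-0.36,0,0.02],
    [-0.36,0,0.02]
  ],
  "turn": [0,0,0,0,0,0]
}}

```text
t: 32.15
ee_pos: [0.4783, -0.229, 0.1037]
ee_rot: [[-0.157, 0.988, 0.002], [0.988, 0.157, -0.005], [-0.005, 0.002, -1.0]]
ft_force: [-2.7, -5.0, 9.1]
finger_gap: 0.0615
grip_force: 67.7
```

Emit:
{"api": "arm_command", "payload": {
  "claw": [0.5,0.5,0.5],
  "slide": [
    [0,0,0.01],
    [0,0,0.015],
    [0,0,0.015]
  ],
  "turn": [0,0,0]
}}

```text
t: 32.45
ee_pos: [0.4784, -0.2292, 0.1036]
ee_rot: [[-0.157, 0.988, 0.003], [0.988, 0.157, -0.006], [-0.006, 0.002, -1.0]]
ft_force: [-4.8, -4.1, 22.1]
finger_gap: 0.0615
grip_force: 69.3
```

Emit:
{"api": "arm_command", "payload": {
  "claw": [0.722,0.722,0.722,0.722,0.722,0.722],
  "slide": [
    [0,0,-0.01],
    [0,0,-0.01],
    [0.089,0,-0.02],
    [0.178,0,-0.025],
    [0.273,0,-0.025],
    [0.368,0,-0.018]
  ],
  "turn": [0,0,0,0,0,0]
}}

```text
t: 33.05
ee_pos: [0.4725, -0.191, 0.103]
ee_rot: [[-0.156, 0.988, 0.003], [0.988, 0.156, -0.002], [-0.002, 0.002, -1.0]]
ft_force: [1.4, -2.1, 2.8]
finger_gap: 0.0619
grip_force: 27.4
```

```bash
python3 -c "
from h import *
box()"
```

```text
t 33.0 pos [ 0.4725 -0.191   0.103 ] yaw 9.0 tilt [ 0.003 -0.002] F [ 1.4 -2.1  2.8] gap 0.0619 grip 27.4
10 243 [41.3 42.1 46.6 50.1 51.6]
40 336 [23.7 25.  34.  42.1 43.2]
70 296 [13.9 15.6 22.6 32.3 33.9]
100 206 [ 9.3 10.2 15.8 23.4 25. ]
147 191 [-17.7 -10.5   7.2  10.3  11.5]
```

It rotates as planned, about 16° past upright. I continue the arc.

Emit:
{"api": "arm_command", "payload": {
  "claw": [0.722,0.722,0.722,0.722,0.722,0.722,0.722,0.722,0.722,0.722],
  "slide": [
    [0.094,0,0.015],
    [0.186,0,0.038],
    [0.277,0,0.068],
    [0.365,0,0.105],
    [0.431,0,0.138],
    [0.495,0,0.175],
    [0.556,0,0.216],
    [0.615,0,0.261],
    [0.679,0,0.317],
    [0.739,0,0.377]
  ],
  "turn": [0,0,0,0,0,0,0,0,0,0]
}}

```text
t: 34.1
ee_pos: [0.4601, -0.1171, 0.0641]
ee_rot: [[-0.156, 0.988, -0.0], [0.988, 0.156, 0.001], [0.001, -0.0, -1.0]]
ft_force: [4.5, 2.5, 3.3]
finger_gap: 0.0616
grip_force: 27.4
```

```bash
python3 -c "
from h import *
prof2(8,'top'); prof2(8)"
```

```text
t 34.1 pos [ 0.4601 -0.1171  0.0641] yaw 9.0 tilt [-0.     0.001] F [4.5 2.5 3.3] gap 0.0616 grip 27.4
[(-28, 6, 89, 95, 98), (108, 8, 32, 34, 38)]
t 34.1 pos [ 0.4594 -0.1162  0.0631] yaw 9.0 tilt [-0.002  0.002] F [2.2 2.7 0.5] gap 0.0617 grip 27.2
[(-12, 7, 112, 115, 118), (-4, 57, 107, 112, 115), (4, 116, 102, 107, 112), (12, 175, 85, 100, 107), (20, 120, 76, 87, 100), (28, 131, 52, 82, 94), (36, 121, 69, 76, 89), (44, 128, 56, 71, 84), (52, 126, 58, 66, 78), (60, 132, 43, 60, 73), (68, 124, 38, 55, 67), (76, 134, 38, 50, 61), (84, 90, 19, 51, 56), (92, 134, 28, 47, 52), (100, 133, 25, 41, 46), (108, 127, 31, 35, 40), (116, 10, 33, 34, 36)]
```

Emit:
{"api": "arm_command", "payload": {
  "claw": [0.722,0.722,0.722,0.722,0.722,0.722,0.722,0.722,0.722],
  "slide": [
    [0.056,0,0.064],
    [0.107,0,0.131],
    [0.147,0,0.193],
    [0.184,0,0.258],
    [0.217,0,0.324],
    [0.245,0,0.392],
    [0.267,0,0.45],
    [0.285,0,0.505],
    [0.297,0,0.54]
  ],
  "turn": [0,0,0,0,0,0,0,0,0]
}}

```text
t: 35.1
ee_pos: [0.4555, -0.0886, 0.0098]
ee_rot: [[-0.156, 0.988, -0.001], [0.988, 0.156, 0.0], [0.0, -0.001, -1.0]]
ft_force: [0.1, 1.5, 0.2]
finger_gap: 0.0621
grip_force: 26.7
```

```bash
python3 -c "
from h import *
prof2(8)"
```

```text
t 35.1 pos [ 0.4555 -0.0886  0.0098] yaw 9.0 tilt [-0.001  0.   ] F [0.1 1.5 0.2] gap 0.0621 grip 26.7
[(-12, 23, 52, 54, 57), (-4, 46, 51, 53, 56), (4, 100, 39, 52, 56), (12, 101, 38, 47, 54), (20, 85, 38, 44, 53), (28, 82, 36, 42, 52), (36, 83, 36, 42, 51), (44, 86, 36, 41, 51), (52, 87, 35, 40, 49), (60, 88, 33, 39, 49), (68, 93, 32, 37, 47), (76, 92, 32, 38, 47), (84, 81, 27, 39, 46), (92, 63, 39, 42, 46), (100, 97, 37, 41, 44), (108, 85, 37, 41, 43), (116, 103, 36, 40, 43), (124, 208, 9, 29, 41)]
```

Emit:
{"api": "arm_command", "payload": {
  "claw": [0.722,0.722,0.722,0.722],
  "slide": [
    [0,0,0.02],
    [0.005,0,0.04],
    [0.005,0,0.05],
    [0.005,0,0.05]
  ],
  "turn": [0,0,0,0]
}}

```text
t: 35.55
ee_pos: [0.4555, -0.0881, 0.0053]
ee_rot: [[-0.156, 0.988, -0.0], [0.988, 0.156, 0.0], [0.0, -0.0, -1.0]]
ft_force: [-1.0, 3.3, -0.1]
finger_gap: 0.0616
grip_force: 26.8
```

Emit:
{"api": "arm_command", "payload": {
  "claw": [0.724,0.725,0.725,0.726,0.726,0.727],
  "slide": [
    [0,0,0],
    [0,0,0],
    [0,0,0],
    [0,0,0],
    [0,0,0],
    [0,0,0]
  ],
  "turn": [0,0,0,0,0,0]
}}

```text
t: 36.15
ee_pos: [0.4558, -0.0884, 0.0055]
ee_rot: [[-0.156, 0.988, 0.0], [0.988, 0.156, -0.0], [-0.001, 0.0, -1.0]]
ft_force: [-0.8, -0.2, -0.3]
finger_gap: 0.0623
grip_force: 0.3
```

```bash
python3 -c "
from h import *
prof2(8)"
```

```text
t 36.1 pos [ 0.4558 -0.0884  0.0055] yaw 9.0 tilt [ 0. -0.] F [-0.8 -0.2 -0.3] gap 0.0623 grip 0.3
[(-20, 17, 35, 38, 41), (-12, 40, 37, 39, 43), (-4, 60, 36, 39, 48), (4, 102, 27, 37, 42), (12, 80, 27, 32, 41), (20, 71, 26, 33, 41), (28, 80, 27, 31, 42), (36, 73, 28, 34, 42), (44, 80, 27, 31, 41), (52, 82, 27, 32, 40), (60, 79, 27, 32, 42), (68, 87, 28, 31, 41), (76, 78, 26, 31, 41), (84, 58, 29, 38, 41), (92, 80, 36, 39, 41), (100, 87, 35, 39, 42), (108, 82, 36, 39, 42), (116, 91, 14, 39, 42), (124, 206, 9, 26, 40)]
```

Flat at 39 mm (the 3 mm mat plus 36 mm). I open and retreat.

Emit:
{"api": "arm_command", "payload": {
  "claw": [0.75,0.8,1,1,1,1,1,1,1],
  "slide": [
    [0,0,0],
    [0,0,0],
    [0,0,0],
    [0,0,0],
    [0,0,0],
    [0,0,-0.1],
    [0,0,-0.4],
    [0,0,-0.8],
    [0,0,-1]
  ],
  "turn": [0,0,0,0,0,0,0,0,0]
}}

```text
t: 37.1
ee_pos: [0.4563, -0.0884, 0.1087]
ee_rot: [[-0.156, 0.988, 0.004], [0.988, 0.156, -0.002], [-0.002, 0.003, -1.0]]
ft_force: [0.4, -0.2, -0.2]
finger_gap: 0.085
grip_force: 0.0
```

Emit:
{"api": "arm_command", "payload": {
  "claw": [1,1,1,1],
  "slide": [
    [0.3,0,-0.4],
    [0.6,0,-0.8],
    [1,0,-1],
    [1,0,-1]
  ],
  "turn": [0,0,0,0]
}}

```text
t: 37.5
ee_pos: [0.4398, 0.0136, 0.209]
ee_rot: [[-0.16, 0.987, 0.006], [0.987, 0.16, -0.001], [-0.002, 0.006, -1.0]]
ft_force: [-0.1, -1.1, -1.4]
finger_gap: 0.0856
grip_force: 0.0
```

Emit:
{"api": "arm_command", "payload": {
  "claw": [1,1,1,1],
  "slide": [
    [0.5,0,0],
    [1,0,0],
    [1,0,0],
    [1,0,0]
  ],
  "turn": [0,0,0,0]
}}

```text
t: 37.9
ee_pos: [0.4241, 0.1097, 0.2055]
ee_rot: [[-0.158, 0.987, -0.0], [0.987, 0.158, -0.0], [-0.0, -0.0, -1.0]]
ft_force: [-0.0, -0.7, 0.1]
finger_gap: 0.0855
grip_force: 0.0
```

```bash
python3 - <<'E'
from h import *
st(); c=cam('top'); W=cloud(c); Z=W[...,2]; R=np.zeros(Z.shape,bool); R[200:300,280:420]=1
m=R&(Z>.028)&(Z<.05); blob(c,m,.039,plane); print('z pct',np.percentile(Z[m],[2,50,98]))
k=W[m]; A=np.c_[k[:,:2],np.ones(len(k))]; print('tilt',np.linalg.lstsq(A,k[:,2],rcond=None)[0].round(3))
im=c['pixels']; h=cv2.cvtColor(im,cv2.COLOR_RGB2HSV); print('green px inside',(R&(h[...,0]>35)&(h[...,0]<90)&(h[...,1]>60)).sum())
old=cv2.imread('pics/top0.png'); a=im[200:300,280:420]; 
t=cv2.resize(cv2.cvtColor(im[120:360,100:500],cv2.COLOR_RGB2BGR),None,fx=2,fy=2,interpolation=cv2.INTER_CUBIC)
cv2.imwrite('pics/end.png',t)
d=np.abs(old.astype(int)-cv2.cvtColor(im,cv2.COLOR_RGB2BGR).astype(int)).max(2)
for n,(u,v) in dict(spool=(283,158),bottle=(207,140),sd=(262,290),rack=(254,177),cut=(450,247),orange=(160,327),pink=(389,333),purple=(434,203)).items(): print(n,np.percentile(d[v-8:v+9,u-10:u+11],90))
E
```

```text
t 37.9 pos [0.4241 0.1097 0.2055] yaw 9.1 tilt [-0. -0.] F [-0.  -0.7  0.1] gap 0.0855 grip 0.0
[ 312  240   64   34 1379] [ 462.7 -130.9] [ 61.9 157. ] 8.9
z pct [0.02828164 0.03782726 0.04296108]
tilt [-0.007 -0.001  0.04 ]
green px inside 462
spool 5.0
bottle 7.0
sd 12.0
rack 7.0
cut 7.0
orange 21.0
pink 54.0
purple 6.0
```

```bash
python3 - <<'E'
from h import *
c=cam('top'); old=cv2.cvtColor(cv2.imread('pics/top0.png'),cv2.COLOR_BGR2HSV); new=cv2.cvtColor(c['pixels'],cv2.COLOR_RGB2HSV)
for n,(lo,hi,r) in dict(pink=(165,180,(360,310,420,360)),orange=(5,18,(110,295,205,355))).items():
    for h in(old,new):
        a,b,e,f=r; m=(h[b:f,a:e,0]>=lo)&(h[b:f,a:e,0]<=hi)&(h[b:f,a:e,1]>110); print(n,m.sum(),np.argwhere(m).mean(0).round(1))
print(env.hand_in())
E
```

```text
pink 334 [22.8 26. ]
pink 293 [23.8 24.4]
orange 779 [29.9 51. ]
orange 426 [35.5 33.1]
the job is handed in; nothing more can be done
None
```

I handed the job in at about 38 s: the board is in the carrier, and the shut carrier was turned over and left flat on the blue mat, solder side up. The last colour check on the pink and orange look-alikes was inconclusive because fewer of their pixels showed (probably arm or shadow), and hand-in was in the same script, so I couldn't check again.

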